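# Weigh two stray rolling parts in the bail pail

## Task

The ball under the overhanging riser and the short steel roller lying on the bench are to be weighed: place both in the little pail without letting either roll away or dropping it in from high up. When both are in, swing the pail's folded-down bail upright, then lift the pail by the grip sleeve on the bail, keeping it upright, and set it gently down in the middle of the balance's round pan and let go. Leave the other things on the bench where they are.

Things in the scene. Friction and masses are not known exactly. Their poses are not given: they have to be found in the camera images.
- ball: plain off-white ceramic ball, 40 mm across, about 0.13 kg, loose on the level bench under the riser's top; origin at its centre. It rolls at the least push.
- roller: plain steel cylinder, 22 mm diameter, 40 mm long, about 0.11 kg, lying on its side on the open bench; origin at its centre, its long axis is the body's x axis. It rolls at the least push across that axis.
- riser: fixed grey bench riser, 110 mm deep (x), 200 mm wide (y): a top plate, underside 160 and upper side 170 mm above the bench, on a back panel; open in front (-x) and at the sides, a 3 mm foot flange 30 mm ahead of the panel. A micrometer lies on top. The ball lies 25 to 40 mm in from the front edge, so a tool must lean about 40 degrees, wrist to the front. Origin: centre of its footprint, on the bench.
- pail: small open aluminium pail standing on the bench, 52 mm high, foot 76 mm and mouth 92 mm outside diameter, wall 3 mm, floor 4 mm, 0.18 kg empty; origin at the centre of its underside, z up. Its bail turns on a hinge line parallel to the body's y, 45 mm above the origin on the pail's axis; the folded bail reaches out to the body's +x side.
- bail (a joint): angle of the pail's wire bail (4 mm wire, 102 mm wide): at 0 it is folded out to the pail's +x side, 0.26 rad below the horizontal; the value grows as it rises, level at 0.26, upright at 1.83, stop at 2.2. Slight hinge friction holds it where it is left. The centre of its grip sleeve is 84 mm from the hinge line.
- bail_grip: wooden grip sleeve at the middle of the bail, 12 mm diameter, 44 mm long; origin at its centre, its length along its y axis (parallel to the pail's y). The sleeve spins freely on the wire, so it can be pinched between fingers at right angles to its length and carried round without turning the fingers. Folded, there is about 30 mm free between the sleeve and the pail's wall.
- pan (a point): centre of the upper face of the balance's round steel pan, 120 mm diameter, 48 mm above the bench. The balance is a fixed white box 130 x 150 mm, its housing 39 mm high; a fixed instrument box about 0.13 m high stands close behind it, about 60 mm beyond the pan's centre at the nearest, so bring things in along the front of the bench or from above.
- bush: brass bush standing on end, 30 mm diameter, 26 mm high, a bystander; origin at the centre of its underside.
- disc: flat grey sample disc, 40 mm diameter, 9 mm thick, a bystander; origin at the centre of its underside.
- gauge_block: flat grey gauge block, 40 x 30 x 9 mm, a bystander; origin at the centre of its underside.
- weight: steel calibration weight with a neck, 29 mm diameter, 48 mm high, a bystander; origin at the centre of its underside.

How it is judged:
By the outcome, as a careful person would: the job done as asked, in the order asked, and still so for the second after the job is handed in, with the robot touching nothing.
It also fails if it takes over 72 s, if anything falls off the work surface, if the arm or the gripper's body presses on something with over 40 N, if the wrist force passes 120 N, or if a joint passes its speed limit or range.

## Robot

A 7-joint arm with a two-finger parallel gripper is mounted at the origin on a cart in front of the work surface, level with it; the furniture and walls round the work are solid. World frame = base frame: x ahead of the robot, y to its left, z up, the work surface at z = 0. Lengths are in m, angles in rad, forces in N, time in s.
With the tool pointing down it reaches from about 0.4 to 0.85 m from the base axis. Payload 4.5 kg.
Tool frame: the origin (TCP) lies at the very end of the fingers, on their centre line; the grasp point (between the pads) lies 19 mm behind it; y points along the fingers, z is the direction in which the jaws open and shut, and the axes are right-handed (so a half turn about y gives the same grasp; the last joint's range is limited). The gripper opens to 85 mm and grips with 20 to 120 N. Pads are 22 mm wide; open, the fingers measure 114 mm over their backs; the gripper's body (76 mm by 85 mm) begins 54 mm behind the grasp point. The pads swing forward as they close: fully open they stand 13 mm farther back than shut.
Start: joints at [0.034, 0.689, -0.195, 1.565, 0.157, 0.902, -0.215], TCP at [0.625, 0, 0.198] pointing down, gripper open.
Joint ranges: [-3.01, 3.01], [-0.46, 2.08], [-1.47, 1.51], [0.13, 2.56], [-1, 4.14], [0.04, 2.09], [-2.66, 2.66]. Speed limits (rad/s): [2.57, 2.57, 3.14, 3.14, 3.14, 3.14, 3.14].

## Interface

Orientations are given as a unit quaternion [x, y, z, w].
In Python, from station import manip, eoat, planner, get_image, get_calibration, ticket, models gives the robot as it stands. Calls block until the motion is done:
- manip.move_ptp(position, orientation): joint-space move of the TCP to a pose.
- manip.move_l(position, v=0.15, ori=None, until_force=None): straight line of the TCP; ori=None keeps the orientation; v is the mean speed in m/s. With until_force (N) it stops when the force on the tool has changed by that much, and returns True; else False.
- manip.goto_joints(angles): joint-space move.
- eoat.gripper_to(opening): finger opening in m; the grip force is fixed at half the most; returns when the fingers have stopped.
- manip.pause(seconds).
- planner.inverse_kinematics(position, orientation): joint angles nearest the present ones, or None.
- get_image(name): name is "scene" or "side" or "wrist"; returns (picture, depth): 480x640x3 uint8, red, green, blue; 480x640 float32, m along the optical axis (not along the pixel's ray), 0 where there is no reading.
- get_calibration(name): a dict with "fovy" (degrees; the focal length in pixels is half the picture's height over the tangent of half this angle, whatever the lens; pixels are square), "cx", "cy" (the principal point, pixels), "world_to_cam" (4x4, takes a point from world to camera coordinates); the wrist camera has in their place "tool_from_camera" (4x4, takes a point from camera to tool coordinates, whose origin is the TCP and whose axes are the tool frame's). Camera axes: x right, y down, z forward; pixel columns grow to the right and rows downward; lengths in m; the calibration is good to about 2 mm. A picture is of the moment at which its call begins: read the wrist's pose just before it. get_calibration takes no time and is no camera call.
A pose or a line that the arm cannot do raises manip.PlanningError and nothing moves.
- ticket.sign_off(): hands the job in, once; it reports no verdict.
Trained networks look in the newest picture that a camera, given by its name, has taken for a name from the list of things; names that differ only in an ending like _2 or _b are one class to them, and where a whole thing is asked for, a point or a joint stands for the part that bears it (a point fixed in the world has none). Each returns a list of dicts, best first, with "conf" (0 to 1); they miss things now and then, are a little off and sometimes report something else, mostly with a low value. They report only what shows in the picture. A call takes as long as a camera call.
- models.look_for(camera, name): "point" ([x, y, z] in m, in world coordinates, good to about 4 mm: the middle of the surface that is visible of it).
- models.regions_of(camera, name): "region" (480x640 bool, what is visible of it).
Readings, each from a call of its own:
- manip.read_clock(): time.
- manip.read_joint_pos(): joint angles.
- manip.read_dq(): joint speeds.
- manip.read_effort(): joint torques, N m.
- manip.read_tool_pos(): TCP position.
- manip.read_ee_rot(): TCP orientation.
- manip.read_force(): force on the tool from outside, world axes, zero at the start.
- manip.read_ft_torque(): the same for the moment, N m.
- manip.read_width(): finger opening in m.
Only numpy, scipy, OpenCV 4.12 (cv2) and the standard library are available. Lean on these libraries where they do the work, as an engineer would, in place of code of your own. Each camera call takes 0.05 s, during which the arm holds its last target.

## Working session

There is one attempt and no reset: what is moved stays moved. The work goes in short steps, each a Python script; the robot and the scene stay as the last script left them, time stands still between calls to the robot, and variables do not carry over. Pictures are saved under pics/ and viewed, and the job is handed in when it is done.

```bash
ls; mkdir -p pics
python3 - <<'E'
from station import manip, eoat, planner, get_image, get_calibration, ticket, models
import cv2
for n in ["scene","side","wrist"]:
    im,d=get_image(n); cv2.imwrite(f"pics/a_{n}.png",im[:,:,::-1])
    c=get_calibration(n); print(n,c)
print(manip.read_clock(), manip.read_ee_rot(), manip.read_tool_pos())
E
```

```text
pics
scene {'fovy': 57.22792043406378, 'cx': 316.7610139815747, 'cy': 246.09845757544232, 'world_to_cam': array([[ 0.84186543, -0.53966891,  0.00447937, -0.43075028],
       [-0.37146087, -0.58544768, -0.72060242,  0.27479714],
       [ 0.39150916,  0.60498635, -0.69333404,  0.97627611],
       [ 0.        ,  0.        ,  0.        ,  1.        ]])}
side {'fovy': 43.79496777598343, 'cx': 322.7296073709044, 'cy': 236.18176988115866, 'world_to_cam': array([[-9.68949891e-01, -2.47252925e-01, -1.44899530e-03,
         5.38391367e-01],
       [-1.68567304e-01,  6.64856474e-01, -7.27702504e-01,
         1.04409106e-01],
       [ 1.80889947e-01, -7.04863008e-01, -6.85891367e-01,
         1.57862862e+00],
       [ 0.00000000e+00,  0.00000000e+00,  0.00000000e+00,
         1.00000000e+00]])}
wrist {'fovy': 64.93794461926738, 'cx': 324.1443095105331, 'cy': 233.9893472147845, 'tool_from_camera': array([[ 9.28507903e-04,  9.58089580e-01,  2.86467267e-01,
        -7.39669637e-02],
       [ 2.18713145e-04, -2.86467578e-01,  9.58089912e-01,
        -1.74956186e-01],
       [ 9.99999545e-01, -8.26939898e-04, -4.75534195e-04,
        -4.30070880e-04],
       [ 0.00000000e+00,  0.00000000e+00,  0.00000000e+00,
         1.00000000e+00]])}
0.15 [ 0.50039527 -0.50033251  0.49963476 -0.49963692] [ 6.24453633e-01 -7.70132096e-06  1.96951609e-01]
```

View pics/a_scene.png

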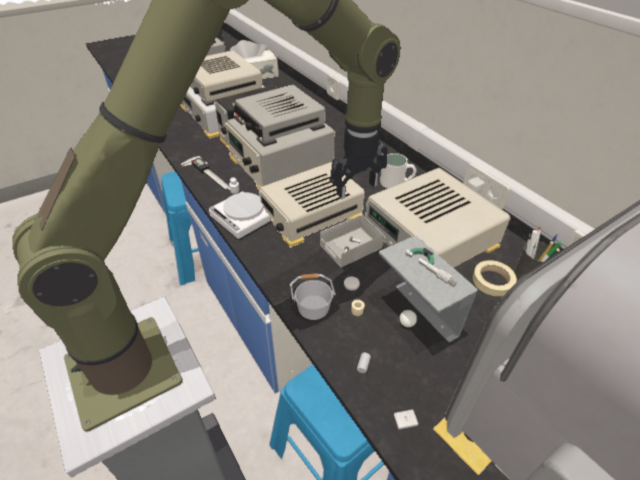

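View pics/a_side.png

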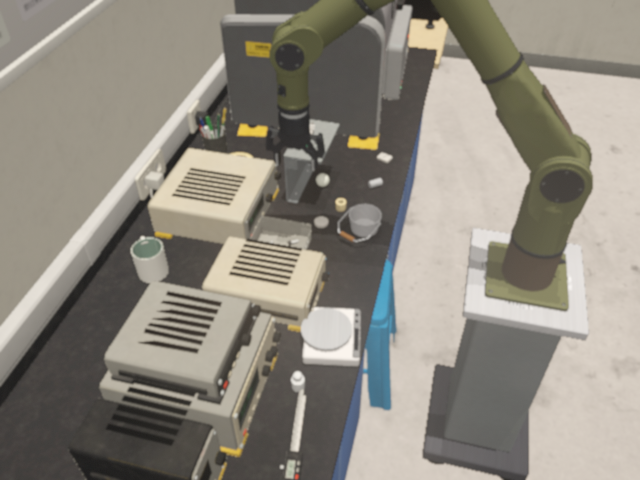

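View pics/a_wrist.png

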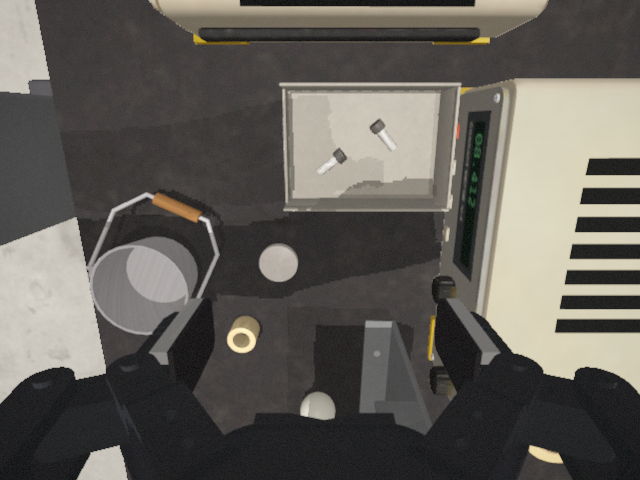

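```bash
cat > h.py <<'E'
from station import manip, eoat, planner, get_image, get_calibration, ticket, models
import numpy as np, cv2
from scipy.spatial.transform import Rotation as R
def cloud(name):
    p=np.array(manip.read_tool_pos()); q=np.array(manip.read_ee_rot())
    im,d=get_image(name); c=get_calibration(name)
    f=240/np.tan(np.radians(c['fovy'])/2)
    v,u=np.mgrid[:480,:640]
    P=np.stack([(u-c['cx'])/f*d,(v-c['cy'])/f*d,d],-1)
    if name=='wrist':
        T=c['tool_from_camera']; P=P@T[:3,:3].T+T[:3,3]; P=P@R.from_quat(q).as_matrix().T+p
    else:
        T=c['world_to_cam']; P=(P-T[:3,3])@T[:3,:3]
    P[d==0]=np.nan
    return im,d,P
E
python3 - <<'E'
from h import *
print(R.from_quat(manip.read_ee_rot()).as_matrix().round(2))
for cam in ["scene","side","wrist"]:
    im,d,P=cloud(cam); np.save(f"P_{cam}.npy",P)
    for n in ["ball","roller","riser","pail","bail_grip","bail","pan","bush","disc","gauge_block","weight"]:
        for r in models.regions_of(cam,n)[:2]:
            m=r['region']; 
            if r['conf']<.3: continue
            q=P[m]; q=q[~np.isnan(q[:,0])]
            v,u=np.nonzero(m)
            if len(q): print(cam,n,round(r['conf'],2),m.sum(),'px',int(u.mean()),int(v.mean()),np.median(q,0).round(3),np.percentile(q,2,axis=0).round(3),np.percentile(q,98,axis=0).round(3))
            np.save(f"m_{cam}_{n}.npy",m) if r is not None else 0
print(manip.read_clock())
E
```

```text
[[ 0. -0.  1.]
 [-1. -0.  0.]
 [ 0. -1. -0.]]
scene ball 0.55 206 px 407 318 [ 0.608 -0.248  0.031] [ 0.596 -0.261  0.014] [ 0.626 -0.228  0.041]
scene roller 0.51 185 px 363 363 [ 0.452 -0.282  0.018] [ 0.436 -0.297  0.003] [ 0.472 -0.263  0.023]
scene riser 0.72 5066 px 431 285 [ 0.658 -0.264  0.169] [ 0.589 -0.336  0.   ] [ 0.696 -0.143  0.184]
scene pail 0.84 1241 px 312 297 [ 0.458 -0.064  0.025] [ 0.407 -0.122 -0.   ] [0.494 0.002 0.052]
scene bail_grip 0.4 95 px 308 276 [ 0.487 -0.005  0.028] [ 0.464 -0.018 -0.002] [0.51  0.029 0.033]
scene bail 0.53 153 px 310 279 [ 0.485 -0.012  0.029] [ 0.41  -0.075 -0.   ] [0.529 0.006 0.043]
scene pan 0.68 1822 px 239 213 [0.438 0.306 0.037] [ 0.374  0.249 -0.001] [0.51  0.408 0.05 ]
scene bush 0.57 147 px 357 308 [ 0.533 -0.153  0.02 ] [ 0.52  -0.162  0.002] [ 0.547 -0.136  0.028]
scene disc 0.54 180 px 351 283 [ 0.573 -0.071  0.008] [ 0.555 -0.088 -0.001] [ 0.598 -0.048  0.011]
scene gauge_block 0.65 333 px 404 419 [ 0.45  -0.425  0.008] [ 0.43  -0.442 -0.001] [ 0.471 -0.407  0.011]
scene weight 0.68 197 px 362 363 [ 0.451 -0.282  0.018
[... 1514 characters left out ...]
all 0.61 765 px 317 405 [ 0.617 -0.227  0.027] [ 0.598 -0.238  0.008] [ 0.633 -0.22   0.037]
wrist riser 0.92 5102 px 389 376 [ 0.691 -0.157  0.021] [ 0.667 -0.249  0.   ] [ 0.701 -0.136  0.151]
wrist pail 0.64 9520 px 146 272 [ 0.442 -0.075  0.026] [ 0.408 -0.119 -0.001] [0.515 0.005 0.051]
wrist bail_grip 0.67 691 px 176 206 [ 0.486 -0.003  0.029] [ 0.464 -0.02  -0.002] [0.506 0.009 0.032]
wrist bail 0.44 842 px 242 333 [ 0.537 -0.141  0.021] [ 0.524 -0.158  0.001] [ 0.551 -0.131  0.026]
wrist bush 0.69 913 px 242 333 [ 0.537 -0.142  0.02 ] [ 0.524 -0.159 -0.001] [ 0.551 -0.131  0.026]
wrist disc 0.67 1119 px 277 261 [ 0.576 -0.065  0.007] [ 0.558 -0.084  0.004] [ 0.593 -0.048  0.009]
1.95
```

The scene shows the ball at px (407,318) under the riser, the roller at (363,363), the pail at (312,297) with its bail folded toward +y, and the pan at (242,207). Next I'll fit precise poses.

Run:
```python
import numpy as np, cv2
from scipy.optimize import least_squares
L=lambda c,n:(np.load(f"P_{c}.npy")[np.load(f"m_{c}_{n}.npy")])
def cl(q): return q[~np.isnan(q[:,0])]
def circ(q):
    r=least_squares(lambda s:np.hypot(q[:,0]-s[0],q[:,1]-s[1])-s[2],[*q[:,:2].mean(0),.04],loss='soft_l1',f_scale=.002); return r.x
for c in ["scene","side","wrist"]:
    q=cl(L(c,"ball")); q=q[(q[:,2]>.01)&(np.hypot(q[:,0]-.615,q[:,1]+.24)<.04)]
    if len(q)>10:
        r=least_squares(lambda s:np.linalg.norm(q-s,axis=1)-.02,[.615,-.24,.02],loss='soft_l1',f_scale=.001); print(c,'ball',r.x.round(4),len(q))
for c in ["scene","side"]:
    q=cl(L(c,"roller")); q=q[q[:,2]>.006]
    # cylinder fit: center xy, yaw, r=.011,z=.011
    def f(s):
        n=np.array([-np.sin(s[2]),np.cos(s[2])]); t=(q[:,:2]-s[:2])@n
        a=(q[:,:2]-s[:2])@np.array([np.cos(s[2]),np.sin(s[2])])
        dr=np.hypot(t,q[:,2]-.011)-.011
        return np.concatenate([dr,np.maximum(np.abs(a)-.02,0)])
    best=min((least_squares(f,[*q[:,:2].mean(0),y],loss='soft_l1',f_scale=.001) for y in np.arange(0,3.1,.5)),key=lambda r:r.cost)
    x=q[:,:2]-best.x[:2]; a=x@[np.cos(best.x[2]),np.sin(best.x[2])]
    print(c,'roller',best.x[:2].round(4),np.degrees(best.x[2]),best.cost,'ends',np.percentile(a,[1,99]).round(4))
for c in ["scene","side","wrist"]:
    q=cl(np.load(f"P_{c}.npy").reshape(-1,3))
    q=q[(np.hypot(q[:,0]-.45,q[:,1]+.075)<.056)&(q[:,2]>.046)&(q[:,2]<.06)]
    if len(q)>10: print(c,'pail',circ(q).round(4),len(q))
    q=cl(L(c,"bail_grip")); q=q[q[:,2]>.02]; 
    if len(q)>10:
        m=np.median(q,0); u=np.linalg.svd(q-q.mean(0))[2][0]; print(c,'grip',m.round(4),q.mean(0).round(4),u.round(3),np.degrees(np.arctan2(u[1],u[0])).round(1))
for c in ["scene","side"]:
    q=cl(np.load(f"P_{c}.npy").reshape(-1,3)); q=q[(abs(q[:,0]-.445)<.1)&(abs(q[:,1]-.34)<.1)&(abs(q[:,2]-.048)<.005)]
    (p,r)=cv2.minEnclosingCircle(q[:,:2].astype(np.float32)); print(c,'pan',np.round(p,4),r,np.percentile(q,[0.5,99.5],axis=0).round(3),len(q),np.median(q[:,2]))
    q=cl(np.load(f"P_{c}.npy").reshape(-1,3)); q=q[(abs(q[:,0]-.645)<.12)&(abs(q[:,1]+.24)<.16)&(abs(q[:,2]-.170)<.005)]
    print(c,'riser',cv2.minAreaRect(q[:,:2].astype(np.float32)),np.median(q[:,2]))
    q=cl(np.load(f"P_{c}.npy").reshape(-1,3)); q=q[(q[:,0]>.4)&(q[:,0]<.75)&(abs(q[:,1]-.25)<.3)&(q[:,2]>.1)&(q[:,2]<.16)]
    print(c,'box',np.percentile(q,[1,99],axis=0).round(3))
```

```text
scene ball [ 0.6155 -0.2416  0.0193] 203
side ball [ 0.6203 -0.2399  0.0192] 104
wrist ball [ 0.6159 -0.2408  0.0183] 736
scene roller [ 0.4554 -0.2785] 219.07226366442308 0.00018935187217468524 ends [-0.02  0.02]
side roller [ 0.4611 -0.2757] 42.99918733765622 0.0001991602279817194 ends [-0.0189  0.0203]
scene pail [ 0.4495 -0.0796  0.0441] 210
scene grip [ 0.4834 -0.0068  0.0291] [ 0.4829 -0.0066  0.0285] [-0.898  0.44  -0.01 ] 153.9
side pail [ 0.4535 -0.0754  0.0442] 159
side grip [4.863e-01 3.000e-04 2.970e-02] [4.871e-01 4.000e-04 2.980e-02] [-0.898  0.439  0.005] 153.9
wrist pail [ 0.4514 -0.0766  0.0439] 1238
wrist grip [ 0.4867 -0.002   0.0294] [ 0.4867 -0.002   0.0289] [ 0.903 -0.429 -0.014] -25.4
scene pan [0.4705 0.313 ] 0.08228076994419098 [[0.402 0.252 0.043]
 [0.513 0.389 0.052]] 792 0.046791417963601686
scene riser ((0.6444721817970276, -0.23595981299877167), (0.20270130038261414, 0.11327143013477325), 88.23070526123047) 0.16934885210042638
scene box [[ 0.52  -0.038  0.1  ]
 [ 0.749  0.543  0.155]]
side pan [0.4482 0.3241] 0.09287495166063309 [[0.386 0.277 0.043]
 [0.529 0.393 0.053]] 1646 0.04818182647013548
side riser ((0.6471887826919556, -0.23237012326717377), (0.2132011353969574, 0.11167100071907043), 87.46904754638672) 0.1696411653913646
side box [[ 0.522 -0.009  0.1  ]
 [ 0.749  0.545  0.154]]
```

```bash
cat >> h.py <<'E'
def tool(phi,lean=0.,az=0.):
    """z_tool at yaw phi (deg), tool pointing down; then lean (deg) so the tip goes toward azimuth az."""
    p=np.radians(phi); z=np.array([np.cos(p),np.sin(p),0]); y=np.array([0,0,-1.]); x=np.cross(y,z)
    M=np.stack([x,y,z],1)
    a=np.radians(az); ax=np.array([np.sin(a),-np.cos(a),0]) # rotates -Z toward az
    return (R.from_rotvec(ax*np.radians(lean))*R.from_matrix(M)).as_quat()
E
python3 - <<'E'
from h import *
print(R.from_quat(tool(90,40)).as_matrix().round(2))
np.set_printoptions(precision=2,suppress=True)
for n,p,q in [("roller-50",[.457,-.277,.1],tool(-50)),("roller130",[.457,-.277,.1],tool(130)),("ball90",[.62,-.24,.01],tool(90,40)),("ball-90",[.62,-.24,.01],tool(-90,40)),("ball90pre",[.52,-.24,.12],tool(90,40)),("pail90",[.451,-.077,.03],tool(90)),("pail-50",[.451,-.077,.03],tool(-50)),("pail130",[.451,-.077,.03],tool(130)),
 ("bail65",[.486,-.002,.01],tool(65)),("bail-115",[.486,-.002,.01],tool(-115)),("pan65",[.445,.32,.16],tool(65)),("pan-115",[.445,.32,.16],tool(-115))]:
    print(n,planner.inverse_kinematics(p,q))
# pan fit
im,d,P=cloud("scene"); im2,d2,P2=cloud("side")
cv2.imwrite("pics/b1.png",cv2.resize(im[150:260,180:310],None,fx=6,fy=5,interpolation=cv2.INTER_CUBIC)[:,:,::-1])
cv2.imwrite("pics/b2.png",cv2.resize(im2[290:380,280:380],None,fx=7,fy=6,interpolation=cv2.INTER_CUBIC)[:,:,::-1])
print(manip.read_clock())
E
```

```text
[[ 0.77  0.64  0.  ]
 [-0.    0.    1.  ]
 [ 0.64 -0.77  0.  ]]
roller-50 [ 0.48  0.72 -0.03  1.93  0.05  0.49 -0.46]
roller130 [ 0.91  0.83 -0.78  1.91  0.84  0.77  1.91]
ball90 [ 1.13  1.42 -1.26  2.17  2.36  0.96  0.19]
ball-90 [ 0.83  1.11 -0.62  2.19  2.94  0.67  2.46]
ball90pre [ 1.24  1.09 -1.25  2.41  2.31  0.83 -0.02]
pail90 [ 0.23  0.81 -0.26  2.19  0.86  0.25  0.77]
pail-50 [ 0.07  0.8  -0.01  2.19  0.05  0.15 -0.85]
pail130 [ 0.35  0.83 -0.47  2.18  1.09  0.38  1.24]
bail65 [ 0.01  0.85 -0.16  2.11  0.59  0.22  0.46]
bail-115 [-0.15  0.86  0.1   2.12 -0.44  0.18 -1.66]
pan65 [-0.45  0.66 -0.43  1.83  0.4   0.73  0.04]
pan-115 [-0.95  0.68  0.41  1.86 -0.41  0.69 -2.31]
2.05
```

View pics/b1.png

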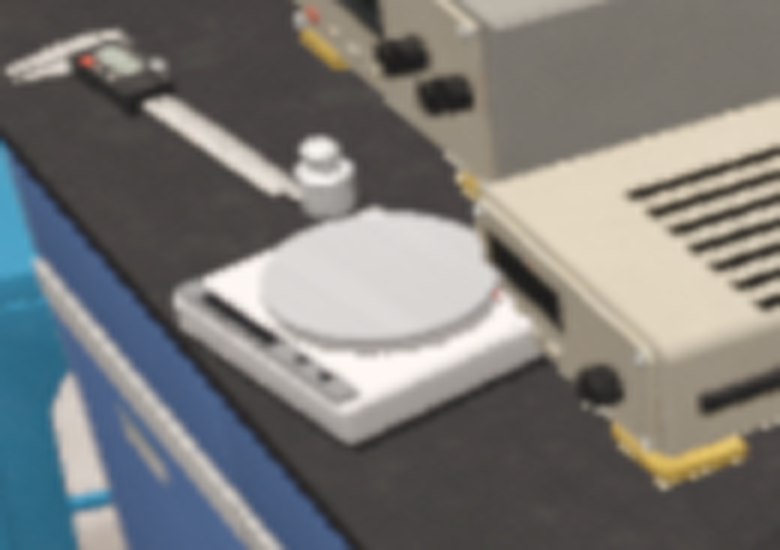

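View pics/b2.png

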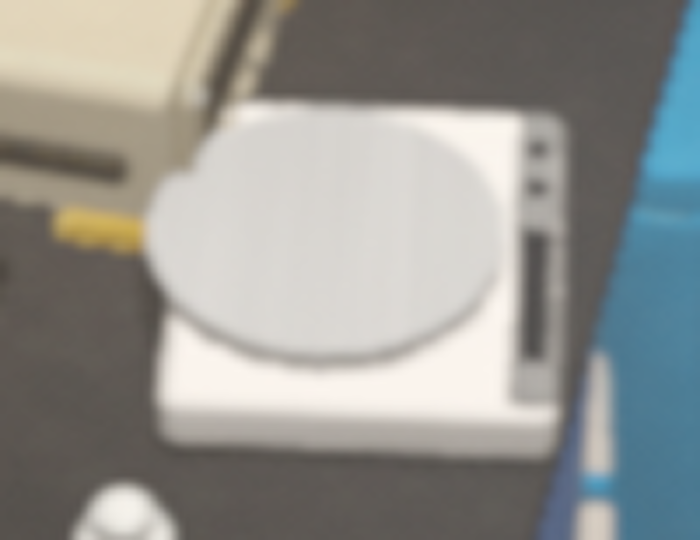

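Run:
```python
from h import *
from scipy.optimize import least_squares
t=np.linspace(0,2*np.pi,200)
def proj(c,p):
    C=get_calibration(c);T=C['world_to_cam'];f=240/np.tan(np.radians(C['fovy'])/2);q=p@T[:3,:3].T+T[:3,3]
    return np.stack([q[:,0]/q[:,2]*f+C['cx'],q[:,1]/q[:,2]*f+C['cy']],1)
M={'side':(300.9,351.3,307.5,349),'scene':(223.3,263.3,192,218.4)}
def res(s,cams):
    o=[]
    for c in cams:
        u=proj(c,np.stack([s[0]+.06*np.cos(t),s[1]+.06*np.sin(t),0*t+.048],1)); o+=[u[:,0].min()-M[c][0],u[:,0].max()-M[c][1],u[:,1].min()-M[c][2],u[:,1].max()-M[c][3]]
    return o
for cams in (['side'],['scene'],['side','scene']):
    r=least_squares(res,[.44,.33],args=(cams,)); print(cams,r.x.round(4),np.round(r.fun,1))
# roller pre
print(manip.move_ptp([.457,-.277,.13],tool(-50)))
im,d,P=cloud("wrist"); np.save("P_wrist.npy",P); cv2.imwrite("pics/c1.png",im[:,:,::-1]); np.save("im.npy",im)
for r in models.regions_of("wrist","roller"): print(r['conf'],r['region'].sum()); np.save("m_r.npy",r['region']); break
print(manip.read_tool_pos(),manip.read_clock())
```

```text
['side'] [0.4623 0.3338] [-0.5  0.5  0.2 -0.2]
['scene'] [0.4608 0.3299] [-0.1  0.1  0.7 -0.7]
['side', 'scene'] [0.462  0.3328] [-0.3  0.7 -0.  -0.6 -0.1  0.   0.1 -1.4]
False
0.86 1444
[ 0.45891218 -0.27537427  0.13023659] 3.4
```

View pics/c1.png

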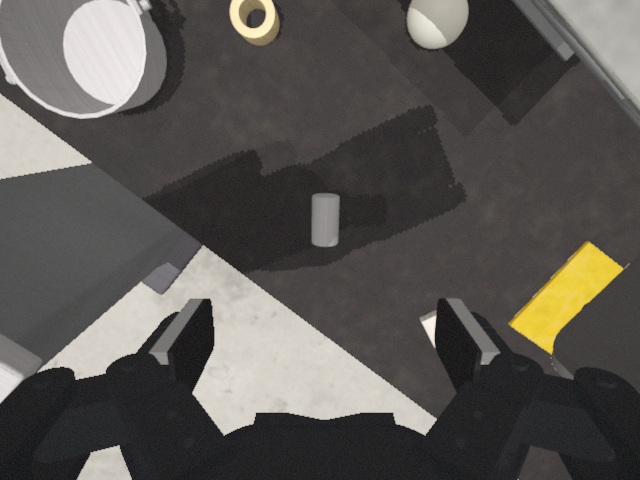

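The wrist view shows the roller clear of the fingers at px (325,220), nearly aligned with them. I'll fit it and grasp.

```bash
cat >> h.py <<'E'
from scipy.optimize import least_squares
def fit_roller(P,m):
    q=P[cv2.erode(m.astype(np.uint8),np.ones((3,3)))>0]; q=q[~np.isnan(q[:,0])]; 
    z0=np.percentile(q[:,2],95)-.011
    q=q[q[:,2]>z0]
    def f(s):
        n=np.array([-np.sin(s[2]),np.cos(s[2])]); t=(q[:,:2]-s[:2])@n
        return np.hypot(t,q[:,2]-s[3])-.011
    b=min((least_squares(f,[*q[:,:2].mean(0),y,z0],loss='soft_l1',f_scale=.001) for y in (0,.5,1,1.5,2,2.5)),key=lambda r:r.cost)
    u=np.array([np.cos(b.x[2]),np.sin(b.x[2])]); a=q[:,:2]@u; c=b.x[:2]@u; mid=(np.percentile(a,1)+np.percentile(a,99))/2
    return b.x[:2]+u*(mid-c),np.degrees(b.x[2]),b.x[3],np.ptp(np.percentile(a,[1,99]))
def fit_ball(P,m,r=.02):
    q=P[cv2.erode(m.astype(np.uint8),np.ones((3,3)))>0]; q=q[~np.isnan(q[:,0])]
    return least_squares(lambda s:np.linalg.norm(q-s,axis=1)-r,q.mean(0)-[0,0,.01],loss='soft_l1',f_scale=.001).x,len(q)
E
python3 - <<'E'
from h import *
P=np.load("P_wrist.npy"); m=np.load("m_r.npy"); x=fit_roller(P,m); print(x)
# refine ball & pail from same image
q=P.reshape(-1,3);q=q[~np.isnan(q[:,0])]
k=q[(np.hypot(q[:,0]-.616,q[:,1]+.24)<.035)&(q[:,2]>.008)&(q[:,2]<.045)]
print('ball',least_squares(lambda s:np.linalg.norm(k-s,axis=1)-.02,[.616,-.24,.02],loss='soft_l1',f_scale=.001).x,len(k))
k=q[(np.hypot(q[:,0]-.45,q[:,1]+.075)<.056)&(q[:,2]>.046)&(q[:,2]<.06)]
print('pail',least_squares(lambda s:np.hypot(k[:,0]-s[0],k[:,1]-s[1])-s[2],[.45,-.077,.044],loss='soft_l1',f_scale=.001).x,len(k))
E
```

```text
(array([ 0.45793463, -0.27600906]), np.float64(38.92171610514623), np.float64(0.009186223713505831), np.float64(0.03820011414665986))
ball [ 0.61635603 -0.2412074   0.01832687] 2463
pail [ 0.45182905 -0.07875778  0.04397903] 2353
```

Run:
```python
from h import *
x=[.4579,-.2760]; q=tool(38.9-90)
eoat.gripper_to(.05)
manip.move_l([*x,.06],v=.15,ori=q); print(np.round(manip.read_tool_pos(),4))
manip.pause(.2); print(np.round(manip.read_tool_pos(),4), np.round(manip.read_force(),2))
print(manip.move_l([*x,.004],v=.06,until_force=8)); print(np.round(manip.read_tool_pos(),4))
im,d,P=cloud("wrist"); cv2.imwrite("pics/c2.png",im[:,:,::-1])
print(manip.read_clock())
```

```text
[ 0.4581 -0.2763  0.0603]
[ 0.4586 -0.2765  0.061 ] [-0.65 -0.33 -0.16]
False
[ 0.4581 -0.2762  0.0043]
5.7917
```

View pics/c2.png

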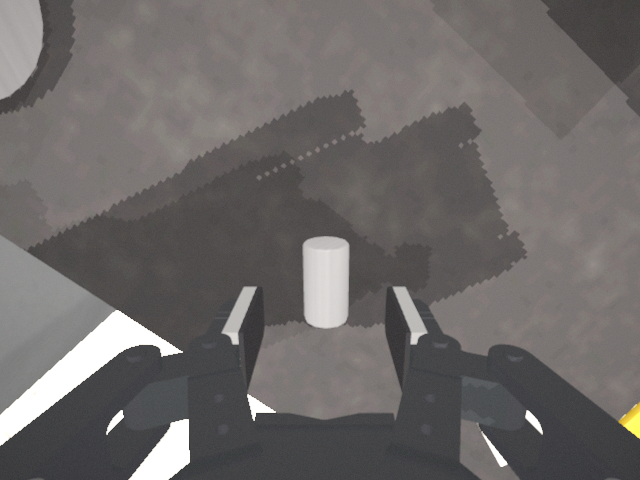

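Run:
```python
from h import *
C=get_calibration("wrist");T=np.linalg.inv(C['tool_from_camera']);f=240/np.tan(np.radians(C['fovy'])/2)
def pr(p):
    q=T[:3,:3]@np.array(p)+T[:3,3]; return np.round([q[0]/q[2]*f+C['cx'],q[1]/q[2]*f+C['cy']])
for y in (0,-.004,-.019):
  for x in (-.02,-.011,0,.011,.02): print(y,x,pr([x,y,.025]),pr([x,y,-.025]),pr([x,y,0]))
print(np.round(manip.read_tool_pos(),4))
```

```text
0 -0.02 [378. 236.] [275. 236.] [326. 236.]
0 -0.011 [377. 253.] [276. 253.] [326. 253.]
0 0 [376. 274.] [276. 274.] [326. 274.]
0 0.011 [376. 294.] [277. 294.] [326. 294.]
0 0.02 [375. 310.] [278. 310.] [326. 310.]
-0.004 -0.02 [379. 238.] [274. 238.] [327. 238.]
-0.004 -0.011 [378. 256.] [275. 256.] [327. 256.]
-0.004 0 [378. 277.] [275. 277.] [327. 277.]
-0.004 0.011 [377. 298.] [276. 298.] [326. 298.]
-0.004 0.02 [376. 314.] [277. 314.] [326. 314.]
-0.019 -0.02 [384. 248.] [269. 248.] [327. 248.]
-0.019 -0.011 [383. 268.] [270. 268.] [327. 268.]
-0.019 0 [382. 290.] [271. 290.] [327. 290.]
-0.019 0.011 [381. 312.] [272. 312.] [327. 312.]
-0.019 0.02 [380. 330.] [273. 330.] [327. 330.]
[ 0.4582 -0.2762  0.0044]
```

Run:
```python
from h import *
im,d=get_image("wrist"); C=get_calibration("wrist");T=C['tool_from_camera'];f=240/np.tan(np.radians(C['fovy'])/2)
print(manip.read_width())
for u,v in [(250,288),(250,292),(247,300),(240,315),(232,335),(240,345),(260,300),(262,292),(258,320),(250,335),(395,292),(400,305),(410,335),(325,245),(325,280),(325,318)]:
    z=d[v,u]; print(u,v,(T[:3,:3]@[(u-C['cx'])/f*z,(v-C['cy'])/f*z,z]+T[:3,3]).round(4))
```

```text
0.04994893315744101
250 288 [-0.0118 -0.042  -0.0296]
250 292 [-0.0119 -0.0458 -0.0289]
247 300 [-0.0116 -0.0517 -0.0289]
240 315 [-0.0115 -0.0625 -0.0291]
232 335 [-0.0108 -0.0736 -0.0292]
240 345 [-0.0061 -0.0718 -0.0275]
260 300 [-0.0067 -0.042  -0.0261]
262 292 [-0.0079 -0.0373 -0.026 ]
258 320 [-0.0014 -0.0479 -0.0261]
250 335 [-0.005  -0.0642 -0.0258]
395 292 [-0.011  -0.0439  0.0258]
400 305 [-0.0118 -0.056   0.0253]
410 335 [-0.0101 -0.0725  0.0253]
325 245 [-0.0192 -0.0118 -0.0007]
325 280 [-0.0042 -0.0169 -0.0008]
325 318 [ 0.0156 -0.0161 -0.0008]
```

Run:
```python
from h import *
im,d=get_image("wrist")
c=im[200:400,190:460].astype(float); c=np.clip(c*1.6,0,255).astype(np.uint8)
cv2.imwrite("pics/c3.png",cv2.resize(c,None,fx=2.9,fy=2.9,interpolation=cv2.INTER_CUBIC)[:,:,::-1])
C=get_calibration("wrist");T=C['tool_from_camera'];f=240/np.tan(np.radians(C['fovy'])/2)
for v in range(230,350,8):
    o=[]
    for u in (225,240,250,255,260,265,270,275,285):
        z=d[v,u]; o.append((T[:3,:3]@[(u-C['cx'])/f*z,(v-C['cy'])/f*z,z]+T[:3,3])[1])
    print(v,np.round(np.array(o)*1000).astype(int))
im,d=get_image("scene"); cv2.imwrite("pics/c4.png",cv2.resize(im[280:440,280:440],None,fx=3.7,fy=3.7)[:,:,::-1])
```

```text
230 [6 6 5 6 5 6 6 5 6]
238 [5 6 6 4 5 6 6 6 6]
246 [5 6 5 6 6 6 7 6 6]
254 [   6    6    7    5    5    6 -175    6    5]
262 [5 5 6 6 6 5 6 5 7]
270 [7 5 5 5 5 5 6 7 5]
278 [7 5 6 6 6 7 6 6 5]
286 [  6   5 -39 -38 -39   6   6   6   6]
294 [   5  -47  -46  -47  -42    6 -175    5    6]
302 [-45 -53 -53 -51 -43   6   6   6   6]
310 [-52 -59 -58 -53 -42   5   6   5   6]
318 [-57 -65 -63 -54 -45   6   5   5   6]
326 [-69 -69 -63 -54 -45   6   5   6   6]
334 [-76 -73 -64 -56 -46   7   4   6   6]
342 [-80 -73 -64 -56 -47   6   6   6   5]
```

View pics/c3.png

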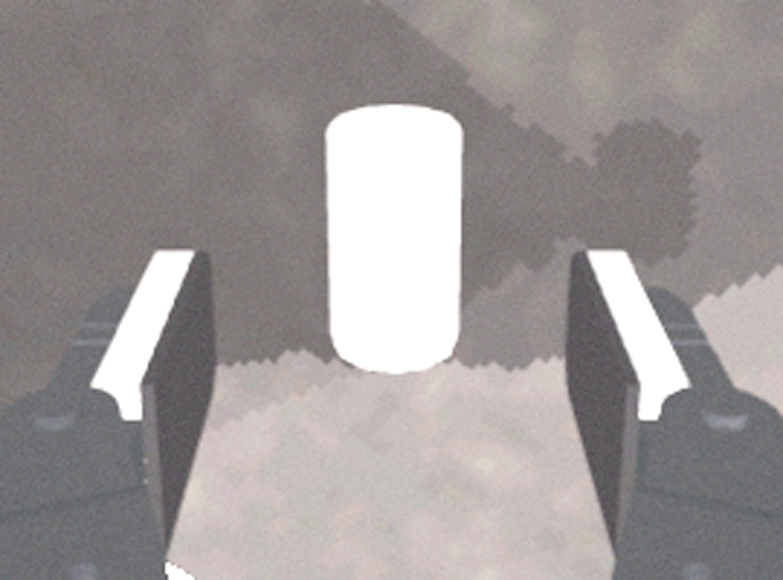

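View pics/c4.png

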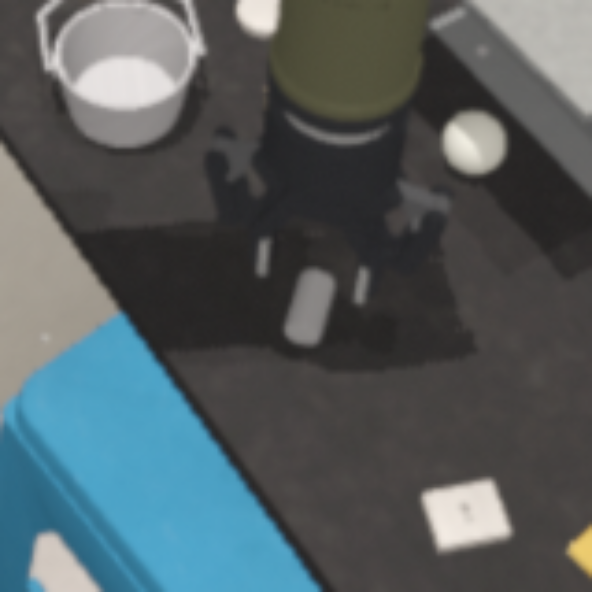

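Run:
```python
from h import *
im,d,P=cloud("scene")
for (a,b) in [(263,240),(264,255),(262,270),(364,272),(362,290),(360,300),(310,290),(420,210),(240,200)]:
    u,v=int(a/3.7+280),int(b/3.7+280); print(u,v,P[v,u].round(3))
print(manip.read_tool_pos())
```

```text
351 344 [ 0.43  -0.261  0.085]
351 348 [ 0.432 -0.26   0.067]
350 352 [ 0.43  -0.26   0.053]
378 353 [ 0.467 -0.306  0.08 ]
377 358 [ 0.468 -0.305  0.057]
377 361 [ 0.47  -0.305  0.044]
363 358 [ 0.459 -0.272  0.022]
393 336 [ 0.486 -0.32   0.143]
344 334 [ 0.427 -0.239  0.097]
[ 0.45807876 -0.27611224  0.00430074]
```

Both the wrist and scene depth put the real fingertips about 38 mm short of the reported TCP, at z≈0.04 when the TCP reads 0.004. I'll check this with a slow, force-guarded descent.

Run:
```python
from h import *
x=[.4579,-.2760]
r=manip.move_l([*x,-.022],v=.05,until_force=4); p=manip.read_tool_pos()
print(r,np.round(p,4),np.round(manip.read_force(),2))
im,d,P=cloud("wrist"); cv2.imwrite("pics/c5.png",im[:,:,::-1])
C=get_calibration("wrist");T=C['tool_from_camera'];f=240/np.tan(np.radians(C['fovy'])/2)
v,u=np.mgrid[:480,:640]; Q=np.stack([(u-C['cx'])/f*d,(v-C['cy'])/f*d,d],-1)@T[:3,:3].T+T[:3,3]
k=Q[(abs(Q[...,0])<.013)&(abs(abs(Q[...,2])-.027)<.006)&(Q[...,1]<-.02)&(Q[...,1]>-.1)&(d>0)]
print(np.percentile(k[:,1],[90,97,99,99.8,100]).round(4), manip.read_clock())
```

```text
False [ 0.4578 -0.276  -0.0222] [ 0.43 -0.01 -0.9 ]
[-0.0208 -0.0203 -0.0201 -0.02   -0.02  ] 6.7083
```

View pics/c5.png

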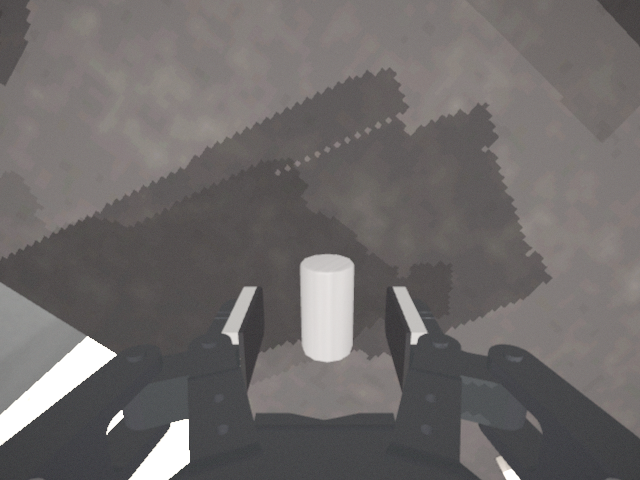

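No contact down to a TCP reading of z=-0.022, so the offset is real. I'll find the bench by touch, back off a little, and grip.

Run:
```python
from h import *
x=[.4579,-.2760]
r=manip.move_l([*x,-.040],v=.03,until_force=4); p=manip.read_tool_pos()
print(r,np.round(p,4),np.round(manip.read_force(),2))
manip.move_l([*x,p[2]+.004],v=.03)
print(np.round(manip.read_force(),2))
eoat.gripper_to(0.0); print('w',manip.read_width(),np.round(manip.read_force(),2))
im,d,P=cloud("wrist"); cv2.imwrite("pics/c6.png",im[:,:,::-1]); print(manip.read_tool_pos(),manip.read_clock())
```

```text
True [ 0.4579 -0.276  -0.0367] [-0.62  0.81  6.79]
[ 0.31 -0.11  0.47]
w 0.01998758578795922 [-0.18  0.19  1.9 ]
[ 0.45793089 -0.27600951 -0.03263333] 7.9333
```

View pics/c6.png

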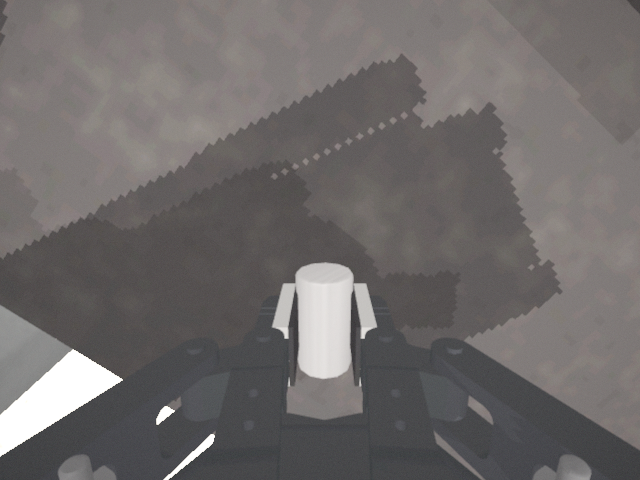

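Run:
```python
from h import *
x=[.4579,-.2760]
manip.move_l([*x,.06],v=.15); print('w',manip.read_width())
im,d=get_image("wrist")
C=get_calibration("wrist");T=C['tool_from_camera'];f=240/np.tan(np.radians(C['fovy'])/2)
v,u=np.mgrid[:480,:640]; Q=np.stack([(u-C['cx'])/f*d,(v-C['cy'])/f*d,d],-1)@T[:3,:3].T+T[:3,3]; Q=Q[d>0]
for a in range(-130,-20,8):
    k=Q[(Q[:,1]>a/1000)&(Q[:,1]<=a/1000+.008)]
    if len(k)>5: print(a,len(k),'z',np.percentile(k[:,2],[.5,99.5]).round(3),'x',np.percentile(k[:,0],[.5,99.5]).round(3))
print(manip.read_force().round(2) if hasattr(manip.read_force(),'round') else manip.read_force(),manip.read_clock())
im2,d2,P=cloud("scene"); cv2.imwrite("pics/c7.png",im2[200:440,240:480,::-1])
```

```text
w 0.019942191816621022
-130 5596 z [-0.058  0.055] x [-0.021 -0.011]
-122 15736 z [-0.061  0.059] x [-0.018 -0.004]
-114 13928 z [-0.058  0.057] x [-0.018  0.006]
-106 9551 z [-0.054  0.052] x [-0.018  0.011]
-98 5998 z [-0.05   0.048] x [-0.017  0.012]
-90 8927 z [-0.046  0.044] x [-0.014  0.011]
-82 2708 z [-0.042  0.04 ] x [-0.014  0.007]
-74 1470 z [-0.027  0.025] x [-0.013  0.01 ]
-66 936 z [-0.024  0.022] x [-0.012  0.01 ]
-58 4646 z [-0.024  0.022] x [-0.019  0.02 ]
-50 2482 z [-0.024  0.022] x [-0.019  0.02 ]
-42 589 z [-0.023  0.021] x [-0.019 -0.007]
-34 16 z [-0.007  0.002] x [-0.019 -0.018]
[ 0.42  0.54 -1.92] 8.75
```

View pics/c7.png

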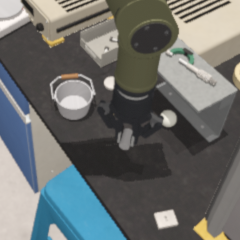

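Run:
```python
from h import *
q=tool(-51.1)
manip.move_l([.4516,-.078,.06],v=.2); print('w',manip.read_width(),manip.read_tool_pos())
im,d,P=cloud("wrist"); cv2.imwrite("pics/d1.png",im[:,:,::-1])
k=P.reshape(-1,3); k=k[(np.hypot(k[:,0]-.4516,k[:,1]+.078)<.058)&(k[:,2]>.044)&(k[:,2]<.058)]
s=least_squares(lambda s:np.hypot(k[:,0]-s[0],k[:,1]-s[1])-s[2],[.4516,-.078,.044],loss='soft_l1',f_scale=.001); print(s.x,len(k), np.median(k[:,2]))
print(manip.read_clock())
```

```text
w 0.019784515371078663 [ 0.45159244 -0.07919913  0.05996743]
[ 0.45142621 -0.07752485  0.04367707] 3303 0.050031084921587664
9.9917
```

View pics/d1.png

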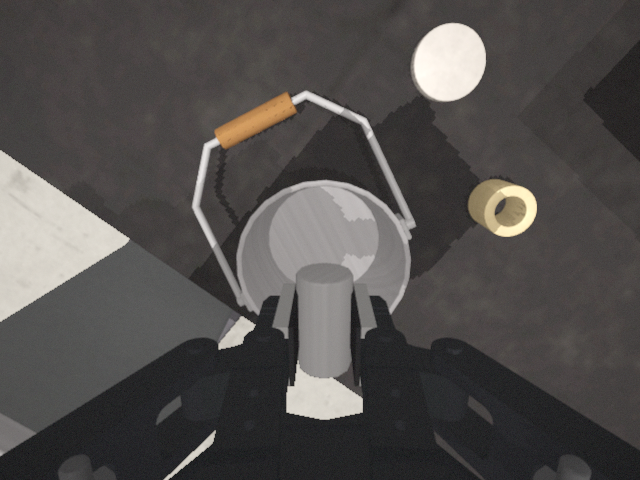

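The roller is held over the pail at px (325,320), and the pail's mouth is clear at (325,260). Lowering it now.

Run:
```python
from h import *
c=[.4514,-.0775]
print(manip.move_l([*c,.03],v=.12)); 
print(manip.move_l([*c,-.021],v=.06,until_force=4),np.round(manip.read_tool_pos(),4),np.round(manip.read_force(),2))
eoat.gripper_to(.028); print(manip.read_width(),np.round(manip.read_force(),2))
manip.move_l([*c,.075],v=.15)
im,d,P=cloud("wrist"); cv2.imwrite("pics/d2.png",im[:,:,::-1]); np.save("P_d2.npy",P)
print(manip.read_clock())
```

```text
FalseTraceback (most recent call last):
  File "<stdin>", line 4, in <module>
station.PlanningError: the arm cannot follow that straight line within its joint ranges
```

Run:
```python
from h import *
np.set_printoptions(precision=2,suppress=True)
c=[.4514,-.0775]
q0=np.array(manip.read_joint_pos()); print(q0)
for ph in (-90,-70,-51,-30,0,30,60,90,110,130):
    for l,az in ((0,0),(8,0),(8,180)):
        s=planner.inverse_kinematics([*c,-.021],tool(ph,l,az)); print(ph,l,az,None if s is None else np.array(s))
for n,ph in (("bail",64.7),("bail",-115.3)):
    for l,az in ((0,0),(8,0)): print(n,ph,l,planner.inverse_kinematics([.486,-.002,-.02],tool(ph,l,az)))
print(planner.inverse_kinematics([.62,-.24,.01],tool(90,40)),planner.inverse_kinematics([.65,-.24,-.025],tool(90,40)))
```

```text
[ 0.06  0.8   0.02  2.19 -0.09  0.15 -0.73]
-90 0 0 [ 0.11  0.91 -0.07  2.2   1.05  0.06 -2.55]
-90 8 0 [ 0.2   0.93 -0.2   2.34  2.63  0.29  2.17]
-90 8 180 [-0.04  0.94  0.17  2.06 -0.42  0.31 -1.09]
-70 0 0 [ 0.19  0.91 -0.19  2.19  1.31  0.16 -2.45]
-70 8 0 [ 0.2   0.93 -0.2   2.34  2.63  0.29  2.52]
-70 8 180 [ 0.    0.94  0.1   2.06 -0.25  0.3  -0.91]
-51 0 0 [ 0.19  0.91 -0.19  2.19  1.31  0.16 -2.12]
-51 8 0 [ 0.75  1.28 -1.26  2.31  1.71  1.14 -2.47]
-51 8 180 [ 0.04  0.93  0.04  2.05 -0.09  0.3  -0.73]
-30 0 0 [ 0.19  0.91 -0.19  2.19  1.31  0.16 -1.76]
-30 8 0 [ 0.75  1.28 -1.26  2.31  1.71  1.14 -2.1 ]
-30 8 180 [ 0.07  0.93 -0.02  2.05  0.08  0.3  -0.54]
0 0 0 [ 0.19  0.91 -0.19  2.19  1.31  0.16 -1.23]
0 8 0 [ 0.75  1.28 -1.26  2.31  1.71  1.14 -1.58]
0 8 180 [ 0.14  0.93 -0.12  2.05  0.33  0.32 -0.27]
30 0 0 [ 0.19  0.91 -0.19  2.19  1.31  0.16 -0.71]
30 8 0 [ 0.75  1.28 -1.26  2.31  1.71  1.14 -1.06]
30 8 180 [ 0.21  0.94 -0.24  2.04  0.57  0.37  0.02]
60 0 0 [ 0.1   0.91 -0.05  2.2   0.9   0.05  0.22]
60 8 0 [ 0.75  1.28 -1.26  2.31  1.71  1.14 -0.53]
60 8 180 [ 0.3   0.95 -0.39  2.04  0.79  0.46  0.33]
90 0 0 [ 0.13  0.91 -0.1   2.2   1.17  0.09  0.48]
90 8 0 [ 0.75  1.28 -1.26  2.31  1.71  1.14 -0.01]
90 8 180 [ 0.42  1.   -0.6   2.03  0.99  0.6   0.66]
110 0 0 [ 0.19  0.91 -0.2   2.19  1.31  0.17  0.68]
110 8 0 [ 0.75  1.28 -1.26  2.31  1.71  1.14  0.34]
110 8 180 [ 0.49  1.04 -0.74  2.03  1.09  0.72  0.92]
130 0 0 [ 0.73  1.28 -1.26  2.17  1.49  1.15  0.9 ]
130 8 0 [ 0.75  1.28 -1.26  2.31  1.71  1.14  0.69]
130 8 180 [ 0.71  1.3  -1.26  2.02  1.3   1.23  1.08]
bail 64.7 0 [ 0.01  0.92 -0.16  2.11  0.83  0.17  0.22]
bail 64.7 8 [ 0.57  1.28 -1.26  2.23  1.67  1.16 -0.54]
bail -115.3 0 [-0.16  0.92  0.11  2.12 -0.71  0.13 -1.39]
bail -115.3 8 [ 0.02  0.92 -0.2   2.26  2.36  0.24  1.82]
[ 1.13  1.42 -1.26  2.17  2.36  0.96  0.19] [ 1.1   1.5  -1.26  2.08  2.38  0.96  0.25]
```

Run:
```python
from h import *
c=np.array([.4514,-.0775,.0]); q=tool(-51.1,6,180); y=R.from_quat(q).as_matrix()[:,1]
g=lambda z:c+[0,0,z]+.0436*y
for z in (.075,.0245): print(planner.inverse_kinematics(g(z),q))
manip.move_l(g(.075),v=.1,ori=q)
print(manip.move_l(g(.0245),v=.06,until_force=4),np.round(manip.read_tool_pos()-g(.0245),4),np.round(manip.read_force(),2))
eoat.gripper_to(.028); print(manip.read_width(),np.round(manip.read_force(),2))
manip.move_l(g(.12),v=.15)
im,d,P=cloud("wrist"); cv2.imwrite("pics/d2.png",im[:,:,::-1]); np.save("P_d2.npy",P)
print(manip.read_clock())
```

```text
[ 0.0336088   0.81922342  0.05078742  2.09668155 -0.09139062  0.33213945
 -0.73364331]
[ 0.04349141  0.92081027  0.03468135  2.10356818 -0.09383444  0.22297678
 -0.73332585]
False [ 0.0002 -0.      0.0002] [-0.49  0.21 -1.32]
0.028154823361653487 [-0.09 -0.35 -0.48]
12.7667
```

View pics/d2.png

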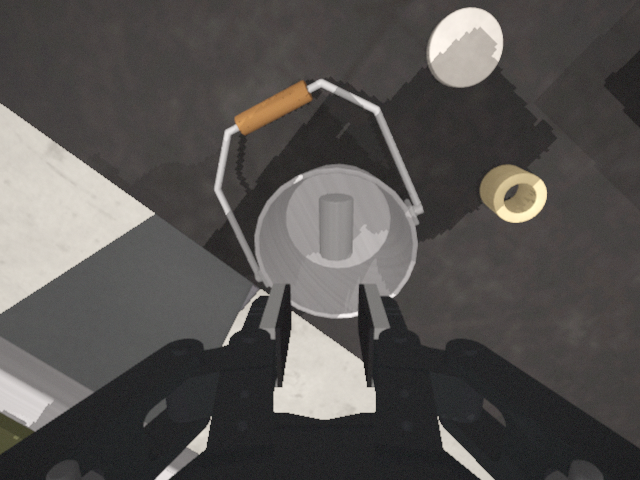

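The roller lies in the middle of the pail, px (335,225). Next, the pre-pose for the ball.

Run:
```python
from h import *
np.set_printoptions(precision=3,suppress=True)
b=np.array([.6163,-.241,.02])
for ph,l in ((90,40),(90,36),(100,40),(75,40)):
    q=tool(ph,l); y=R.from_quat(q).as_matrix()[:,1]
    for t in (.0492,-.02,-.08,-.11): print(ph,l,t,(b+t*y).round(3),planner.inverse_kinematics(b+t*y,q))
p=np.array(manip.read_tool_pos()); manip.move_l(p+[.03,-.03,.10],v=.25,ori=tool(-51.1))
q=tool(90,40);y=R.from_quat(q).as_matrix()[:,1]
s=planner.inverse_kinematics(b-.09*y+[0,0,.03],q); print(b-.09*y+[0,0,.03],s)
s=planner.inverse_kinematics(b-.08*y,q); print(s)
print(manip.read_clock())
```

```text
90 40 0.0492 [ 0.648 -0.241 -0.018] [ 1.1    1.483 -1.256  2.089  2.367  0.959  0.247]
90 40 -0.02 [ 0.603 -0.241  0.035] [ 1.144  1.35  -1.254  2.217  2.335  0.941  0.147]
90 40 -0.08 [ 0.565 -0.241  0.081] [ 1.187  1.218 -1.252  2.312  2.309  0.891  0.063]
90 40 -0.11 [ 0.546 -0.241  0.104] [ 1.212  1.147 -1.251  2.353  2.298  0.851  0.024]
90 36 0.0492 [ 0.645 -0.241 -0.02 ] [ 1.077  1.448 -1.255  2.052  2.242  0.947  0.304]
90 36 -0.02 [ 0.605 -0.241  0.036] [ 1.118  1.306 -1.253  2.168  2.195  0.91   0.217]
90 36 -0.08 [ 0.569 -0.241  0.085] [ 1.159  1.168 -1.251  2.25   2.15   0.842  0.154]
90 36 -0.11 [ 0.552 -0.241  0.109] [ 1.185  1.095 -1.249  2.284  2.126  0.795  0.13 ]
100 40 0.0492 [ 0.648 -0.241 -0.018] [ 1.1    1.483 -1.256  2.089  2.367  0.959  0.422]
100 40 -0.02 [ 0.603 -0.241  0.035] [ 1.144  1.35  -1.254  2.217  2.335  0.941  0.322]
100 40 -0.08 [ 0.565 -0.241  0.081] [ 1.187  1.218 -1.252  2.312  2.309  0.891  0.238]
100 40 -0.11 [ 0.546 -0.241  0.104] [ 1.212  1.147 -1.251  2.353  2.298  0.851  0.199]
75 40 0.0492 [ 0.648 -0.241 -0.018] [ 1.1    1.483 -1.256  2.089  2.367  0.959 -0.014]
75 40 -0.02 [ 0.603 -0.241  0.035] [ 1.144  1.35  -1.254  2.217  2.335  0.941 -0.114]
75 40 -0.08 [ 0.565 -0.241  0.081] [ 1.187  1.218 -1.252  2.312  2.309  0.891 -0.199]
75 40 -0.11 [ 0.546 -0.241  0.104] [ 1.212  1.147 -1.251  2.353  2.298  0.851 -0.238]
[ 0.558 -0.241  0.119] [ 1.199  1.107 -1.25   2.318  2.255  0.808  0.039]
[ 1.187  1.218 -1.252  2.312  2.309  0.891  0.063]
13.35
```

Run:
```python
from h import *
np.set_printoptions(precision=2,suppress=True)
print(np.array(manip.read_joint_pos()),np.array(manip.read_tool_pos()))
b=np.array([.6163,-.241,.02])
for az in (0,-10,-20):
  for ph in (90+az,-90+az):
    for l,t,dz in ((40,.0492,0),(40,-.09,.03),(25,-.09,.08),(12,-.09,.1)):
        q=tool(ph,l,az); y=R.from_quat(q).as_matrix()[:,1]
        p=b+t*y+[0,0,dz]; s=planner.inverse_kinematics(p,q); print(az,ph,l,t,p,None if s is None else np.array(s))
```

```text
[ 0.08  0.55  0.07  2.   -0.07  0.59 -0.69] [ 0.48 -0.11  0.18]
0 90 40 0.0492 [ 0.65 -0.24 -0.02] [ 1.1   1.48 -1.26  2.09  2.37  0.96  0.25]
0 90 40 -0.09 [ 0.56 -0.24  0.12] [ 1.2   1.11 -1.25  2.32  2.26  0.81  0.04]
0 90 25 -0.09 [ 0.58 -0.24  0.18] [ 0.92  0.7  -0.81  2.01  1.16  0.37  0.86]
0 90 12 -0.09 [ 0.6  -0.24  0.21] [ 0.75  0.69 -0.7   1.7   0.58  0.74  1.39]
0 -90 40 0.0492 [ 0.65 -0.24 -0.02] [ 0.81  1.17 -0.62  2.1   2.92  0.65  2.49]
0 -90 40 -0.09 [ 0.56 -0.24  0.12] [ 0.9   0.84 -0.62  2.33  3.    0.55  2.32]
0 -90 25 -0.09 [ 0.58 -0.24  0.18] [ 0.54  0.59 -0.18  2.03 -0.5   0.14 -0.68]
0 -90 12 -0.09 [ 0.6  -0.24  0.21] [ 0.24  0.62  0.19  1.73 -0.32  0.62 -0.94]
-10 80 40 0.0492 [ 0.65 -0.25 -0.02] [ 0.61  1.12 -0.4   2.15  2.98  0.78 -1.04]
-10 80 40 -0.09 [ 0.56 -0.23  0.12] [ 1.07  1.1  -1.25  2.39  2.26  1.04 -0.25]
-10 80 25 -0.09 [ 0.58 -0.23  0.18] [ 0.6   0.6  -0.39  2.06  1.08  0.17  0.69]
-10 80 12 -0.09 [ 0.6  -0.24  0.21] [ 0.68  0.66 -0.61  1.72  0.56  0.7   1.21]
-10 -100 40 0.0492 [ 0.65 -0.25 -0.02] [ 0.61  1.12 -0.41  2.15  2.97  0.78  2.12]
-1
[... 193 characters left out ...]
 0.21] [ 0.16  0.62  0.27  1.75 -0.35  0.6  -1.1 ]
-20 70 40 0.0492 [ 0.65 -0.25 -0.02] [ 0.96  1.49 -1.26  2.15  2.4   1.32 -0.18]
-20 70 40 -0.09 [ 0.56 -0.22  0.12] [ 0.93  1.1  -1.26  2.42  2.19  1.25 -0.48]
-20 70 25 -0.09 [ 0.58 -0.23  0.18] [ 0.35  0.57 -0.1   2.08  1.03  0.1   0.49]
-20 70 12 -0.09 [ 0.6  -0.23  0.21] [ 0.6   0.65 -0.52  1.73  0.54  0.69  1.03]
-20 -110 40 0.0492 [ 0.65 -0.25 -0.02] [ 0.54  1.12 -0.41  2.17  2.78  0.87  2.05]
-20 -110 40 -0.09 [ 0.56 -0.22  0.12] [ 0.51  0.8  -0.41  2.44  2.73  0.83  1.95]
-20 -110 25 -0.09 [ 0.58 -0.23  0.18] [ 0.23  0.58  0.09  2.09 -0.54  0.05 -1.1 ]
-20 -110 12 -0.09 [ 0.6  -0.23  0.21] [ 0.08  0.63  0.36  1.76 -0.38  0.6  -1.27]
```

```bash
cat > fk.py <<'E'
import numpy as np, json, os
from scipy.spatial.transform import Rotation as R
from scipy.optimize import least_squares
PAIRS="pairs.npz"
def chain(q,par,full=False):
    # par: 7 link vectors (3 each) after joints 0..7 -> 8*3 ; signs fixed
    v=par[:24].reshape(8,3); sg=par[24:31]
    M=np.eye(3);p=v[0].copy();pts=[p.copy()]
    for i in range(7):
        a='z' if i%2==0 else 'y'
        M=M@R.from_euler(a,sg[i]*q[i]).as_matrix(); p=p+M@v[i+1]; pts.append(p.copy())
    return (p,M,pts)
E
python3 - <<'E'
from h import *
from fk import *
import itertools
rng=np.random.default_rng(0)
Q=[];Pp=[];Rr=[]
for i in range(120):
    p=[rng.uniform(.45,.65),rng.uniform(-.3,.35),rng.uniform(.03,.25)]; o=tool(rng.uniform(-120,120),rng.uniform(0,35),rng.uniform(-180,180))
    s=planner.inverse_kinematics(p,o)
    if s is not None: Q.append(s);Pp.append(p);Rr.append(R.from_quat(o).as_matrix())
Q=np.array(Q);Pp=np.array(Pp);Rr=np.array(Rr);print(len(Q))
best=None
for sg in itertools.product([-1,1],repeat=4):
    s=np.array([sg[0],1,sg[1],1,sg[2],1,sg[3]],float)
    Ms=np.array([chain(q,np.r_[np.zeros(24),s])[1] for q in Q])
    E=np.einsum('nji,njk->nik',Ms,Rr); sd=E.std(0).sum()
    if best is None or sd<best[0]: best=(sd,s,E.mean(0))
print(best)
s=best[1]
# linear least squares for link vectors
A=[];B=[]
for q,p in zip(Q,Pp):
    M=np.eye(3);blk=[np.eye(3)]
    for i in range(7):
        M=M@R.from_euler('z' if i%2==0 else 'y',s[i]*q[i]).as_matrix();blk.append(M)
    A.append(np.hstack(blk));B.append(p)
x,_,_,_=np.linalg.lstsq(np.vstack(A),np.hstack(B),rcond=1e-8)
print(x.reshape(8,3).round(4),np.abs(np.vstack(A)@x-np.hstack(B)).max())
np.savez("fk.npz",par=np.r_[x,s],T0=best[2]); print(manip.read_clock())
E
```

```text
118
(np.float64(6.302571239130342e-11), array([-1.,  1., -1.,  1., -1.,  1., -1.]), array([[ 6.02829988e-13, -6.15949013e-13, -1.00000000e+00],
       [-1.00000000e+00,  1.73437954e-12, -6.02846504e-13],
       [ 1.73438047e-12,  1.00000000e+00, -6.15944971e-13]]))
[[ 0.000e+00  0.000e+00  1.734e-01]
 [-0.000e+00 -9.400e-03  1.734e-01]
 [ 0.000e+00 -9.400e-03  2.817e-01]
 [ 0.000e+00 -1.340e-02  2.817e-01]
 [ 0.000e+00 -1.340e-02  1.724e-01]
 [ 0.000e+00 -2.000e-04  1.724e-01]
 [ 0.000e+00 -2.000e-04  1.836e-01]
 [ 0.000e+00 -0.000e+00  1.836e-01]] 8.063175127581701e-11
13.35
```

```bash
cat >> fk.py <<'E'
_d=np.load("fk.npz"); PAR=_d['par']; T0=_d['T0']
def fk(q):
    p,M,pts=chain(np.array(q,float),PAR); Rm=M@T0
    return p,Rm,dict(elbow=pts[3],wrist=pts[5],tip=p-.037*Rm[:,1],cam=p+Rm@np.array([-.074,-.175,0]))
LO=np.array([-3.01,-.46,-1.47,.13,-1,.04,-2.66]);HI=np.array([3.01,2.08,1.51,2.56,4.14,2.09,2.66])
def solve(p,quat,seed,wreg=.02):
    Rt=R.from_quat(quat).as_matrix(); seed=np.array(seed,float)
    def f(q):
        a,M,_=fk(q); return np.r_[(a-p)*20,R.from_matrix(M.T@Rt).as_rotvec()*5,wreg*(q-seed)]
    r=least_squares(f,np.clip(seed,LO+.01,HI-.01),bounds=(LO+.005,HI-.005))
    r=least_squares(lambda q:np.r_[f(q)[:6],1e-6*(q-r.x)],r.x,bounds=(LO+.005,HI-.005))
    e=f(r.x)[:6]; return r.x,np.abs(e).max()
E
python3 - <<'E'
from h import *
from fk import *
np.set_printoptions(precision=3,suppress=True)
q0=np.array(manip.read_joint_pos()); print(fk(q0)[0],manip.read_tool_pos())
b=np.array([.6163,-.241,.02])
for az in (0,-10,-15):
    q=tool(90+az,40,az);y=R.from_quat(q).as_matrix()[:,1]
    s1,e1=solve(b+.0492*y,q,[.3,1.1,0,2.1,3.1,.8,-.9])
    s2,e2=solve(b-.08*y,q,s1)
    print(az,s1,e1,s2,e2); print({k:v.round(2) for k,v in fk(s1)[2].items()})
    for t in np.linspace(0,1,9):
        g=fk(q0+(s2-q0)*t); print(t,g[0],'tip',g[2]['tip'],'el',g[2]['elbow'],'cam',g[2]['cam'],'down',g[1][2,1])
E
```

```text
[ 0.476 -0.107  0.175] [ 0.476 -0.107  0.175]
0 [ 0.621  1.1   -0.301  2.112  3.278  0.665 -1.139] 4.440892098500626e-15 [ 0.724  0.888 -0.333  2.335  3.321  0.661 -1.157] 8.65485461076787e-11
{'elbow': array([ 0.39, -0.32,  0.6 ]), 'wrist': array([ 0.41, -0.24,  0.26]), 'tip': array([ 0.62, -0.24,  0.01]), 'cam': array([ 0.48, -0.24,  0.07])}
0.0 [ 0.476 -0.107  0.175] tip [ 0.476 -0.107  0.212] el [ 0.29  -0.055  0.828] cam [ 0.533 -0.061  0.35 ] down -0.9999984797586625
0.125 [ 0.429 -0.2    0.155] tip [ 0.432 -0.193  0.191] el [ 0.305 -0.082  0.815] cam [ 0.489 -0.108  0.31 ] down -0.975732213831719
0.25 [ 0.409 -0.286  0.148] tip [ 0.413 -0.272  0.182] el [ 0.317 -0.111  0.801] cam [ 0.453 -0.157  0.28 ] down -0.9212447181583697
0.375 [ 0.416 -0.354  0.143] tip [ 0.418 -0.335  0.175] el [ 0.325 -0.142  0.786] cam [ 0.427 -0.202  0.257] down -0.8632982282392541
0.5 [ 0.445 -0.395  0.135] tip [ 0.442 -0.374  0.165] el [ 0.33  -0.175  0.77 ] cam [ 0.412 -0.238  0.237] down -0.8215400551423407
0.625 [ 0.486 -0.404  0.12 ] tip [ 0.477 -0.384  0.15 ] el [ 0.331 -0.209  0.753] cam [ 0.
[... 2743 characters left out ...]
.172  0.255] down -0.8429927101743939
0.5 [ 0.401 -0.37   0.143] tip [ 0.403 -0.347  0.172] el [ 0.348 -0.138  0.77 ] cam [ 0.396 -0.205  0.237] down -0.7867591480093931
0.625 [ 0.444 -0.387  0.132] tip [ 0.44  -0.363  0.16 ] el [ 0.357 -0.162  0.753] cam [ 0.392 -0.226  0.219] down -0.758550155173071
0.75 [ 0.495 -0.368  0.114] tip [ 0.483 -0.347  0.142] el [ 0.364 -0.187  0.735] cam [ 0.397 -0.23   0.2  ] down -0.7577403556420016
0.875 [ 0.54  -0.314  0.094] tip [ 0.522 -0.298  0.122] el [ 0.369 -0.213  0.717] cam [ 0.403 -0.216  0.182] down -0.7688904345663262
1.0 [ 0.567 -0.228  0.081] tip [ 0.544 -0.222  0.11 ] el [ 0.371 -0.24   0.698] cam [ 0.403 -0.184  0.168] down -0.766044443118978
```

Run:
```python
from h import *
from fk import *
np.set_printoptions(precision=4,suppress=True)
P=np.load("P_scene.npy").reshape(-1,3);k=P[(P[:,1]<-.45)&(P[:,0]>.35)&(P[:,0]<.7)&(P[:,2]>.08)&(P[:,1]>-.8)]
print('greybox',np.percentile(k,[1,50,99],axis=0) if len(k) else None)
b=np.array([.6163,-.241,.02]); q=tool(90,40,0);y=R.from_quat(q).as_matrix()[:,1]
s1,_=solve(b+.0492*y,q,[.3,1.1,0,2.1,3.1,.8,-.9]); s2,_=solve(b-.08*y,q,s1)
eoat.gripper_to(.062)
if len(k)==0 or k[:,1].max()<-.47:
    manip.goto_joints(list(s2)); manip.pause(.1); print(manip.read_tool_pos(),b-.08*y)
    im,d,P=cloud("wrist"); cv2.imwrite("pics/e1.png",im[:,:,::-1]); np.save("P_e1.npy",P)
    for r in models.regions_of("wrist","ball")[:2]: print(r['conf'],fit_ball(P,r['region']))
print(manip.read_clock())
```

```text
greybox [[ 0.4513 -0.698   0.0937]
 [ 0.5069 -0.574   0.376 ]
 [ 0.6541 -0.4721  0.5132]]
13.775
```

Run:
```python
from h import *
from fk import *
np.set_printoptions(precision=3,suppress=True)
P=np.load("P_scene.npy").reshape(-1,3);k=P[(P[:,1]<-.4)&(P[:,0]>.35)&(P[:,0]<.75)&(P[:,2]>.05)&(P[:,1]>-.8)]
for a in np.arange(.4,.75,.05):
    j=k[(k[:,0]>a)&(k[:,0]<a+.05)]; print(a,len(j),np.percentile(j[:,1],99.5) if len(j) else None)
b=np.array([.6163,-.241,.02]); q=tool(90,40,0);y=R.from_quat(q).as_matrix()[:,1]
s1,_=solve(b+.0492*y,q,[.3,1.1,0,2.1,3.1,.8,-.9]); s2,_=solve(b-.08*y,q,s1)
q0=np.array(manip.read_joint_pos()); wp=q0+(s2-q0)*.55; wp[0]=-.05
np.save("s1.npy",s1);np.save("s2.npy",s2);np.save("wp.npy",wp)
for A,B in ((q0,wp),(wp,s2)):
    for t in np.linspace(0,1,6):
        g=fk(A+(B-A)*t); print(t,g[0],'tip',g[2]['tip'],'cam',g[2]['cam'])
```

```text
0.4 206 -0.6411394100447314
0.45 7152 -0.4747205843641217
0.5 24908 -0.4723326447561425
0.55 3122 -0.46858354058369406
0.6 1058 -0.46456667603811813
0.6499999999999999 415 -0.46113175110098353
0.7 237 -0.45870803992930353
0.0 [ 0.476 -0.107  0.175] tip [ 0.476 -0.107  0.212] cam [ 0.534 -0.061  0.35 ]
0.2 [ 0.45  -0.147  0.157] tip [ 0.452 -0.14   0.193] cam [ 0.502 -0.054  0.314]
0.4 [ 0.455 -0.183  0.149] tip [ 0.457 -0.17   0.184] cam [ 0.48  -0.054  0.287]
0.6000000000000001 [ 0.489 -0.2    0.145] tip [ 0.487 -0.183  0.178] cam [ 0.47  -0.054  0.265]
0.8 [ 0.541 -0.189  0.14 ] tip [ 0.533 -0.17   0.171] cam [ 0.471 -0.048  0.247]
1.0 [ 0.596 -0.142  0.13 ] tip [ 0.581 -0.126  0.16 ] cam [ 0.478 -0.031  0.23 ]
0.0 [ 0.596 -0.142  0.13 ] tip [ 0.581 -0.126  0.16 ] cam [ 0.478 -0.031  0.23 ]
0.2 [ 0.607 -0.188  0.118] tip [ 0.591 -0.173  0.148] cam [ 0.476 -0.091  0.215]
0.4 [ 0.61  -0.22   0.105] tip [ 0.591 -0.208  0.134] cam [ 0.465 -0.143  0.201]
0.6000000000000001 [ 0.603 -0.239  0.092] tip [ 0.583 -0.23   0.122] cam [ 0.448 -0.185  0.188]
0.8 [ 0.588 -0.246  0.083] tip [ 0.566 -0.241  0.113] cam [ 0.424 -0.218  0.176]
1.0 [ 0.565 -0.241  0.081] tip [ 0.541 -0.241  0.11 ] cam [ 0.396 -0.241  0.168]
```

Overcorrected, since that path comes close to the riser. I'll take a middle value with q1 ≈ 0.25.

Run:
```python
from h import *
from fk import *
np.set_printoptions(precision=3,suppress=True)
s2=np.load("s2.npy"); q0=np.array(manip.read_joint_pos()); wp=q0+(s2-q0)*.55; wp[0]=.22; wp[1]-=.12
ok=True
for A,B in ((q0,wp),(wp,s2)):
    for t in np.linspace(0,1,6):
        g=fk(A+(B-A)*t); print(t,'tip',g[2]['tip'],'cam',g[2]['cam'],'z',g[1][:,2])
np.save("wp.npy",wp)
```

```text
0.0 tip [ 0.476 -0.107  0.212] cam [ 0.534 -0.061  0.35 ] z [ 0.628 -0.778 -0.001]
0.2 tip [ 0.448 -0.165  0.204] cam [ 0.499 -0.081  0.326] z [ 0.816 -0.576  0.052]
0.4 tip [ 0.443 -0.219  0.206] cam [ 0.474 -0.106  0.31 ] z [ 0.947 -0.315  0.067]
0.6000000000000001 tip [ 0.462 -0.261  0.214] cam [ 0.46  -0.13   0.299] z [ 0.999 -0.018  0.049]
0.8 tip [ 0.498 -0.283  0.223] cam [ 0.457 -0.149  0.292] z [0.958 0.287 0.011]
1.0 tip [ 0.544 -0.28   0.23 ] cam [ 0.463 -0.159  0.287] z [ 0.822  0.568 -0.035]
0.0 tip [ 0.544 -0.28   0.23 ] cam [ 0.463 -0.159  0.287] z [ 0.822  0.568 -0.035]
0.2 tip [ 0.556 -0.301  0.207] cam [ 0.455 -0.194  0.262] z [ 0.7    0.708 -0.091]
0.4 tip [ 0.562 -0.306  0.18 ] cam [ 0.445 -0.22   0.237] z [ 0.549  0.828 -0.117]
0.6000000000000001 tip [ 0.563 -0.297  0.152] cam [ 0.432 -0.236  0.211] z [ 0.376  0.92  -0.107]
0.8 tip [ 0.556 -0.274  0.127] cam [ 0.415 -0.243  0.188] z [ 0.191  0.979 -0.066]
1.0 tip [ 0.541 -0.241  0.11 ] cam [ 0.396 -0.241  0.168] z [-0.  1.  0.]
```

Run:
```python
from h import *
from fk import *
np.set_printoptions(precision=3,suppress=True)
b=np.array([.6163,-.241,.02]); q=tool(90,40,0);y=R.from_quat(q).as_matrix()[:,1]
s1=np.load("s1.npy"); s2,e=solve(b-.10*y,q,s1); print(s2,e)
wp=np.load("wp.npy"); p,M,_=fk(wp); wp,e=solve(p+[-.06,0.01,.0],R.from_matrix(M).as_quat(),wp); print(wp,e)
q0=np.array(manip.read_joint_pos()); good=e<1e-3
for A,B in ((q0,wp),(wp,s2)):
    for t in np.linspace(0,1,9):
        g=fk(A+(B-A)*t); tip=g[2]['tip']; x=tip[0]+.047*abs(g[1][0,2])+.011*abs(g[1][0,0]); yy=tip[1]-.08*abs(g[1][1,2])-.03
        print(t,'tip',tip,'xmax %.3f ymin %.3f'%(x,yy)); good&=(x<.575 and yy>-.44)
print(good)
if good:
    manip.goto_joints(list(wp)); manip.goto_joints(list(s2)); manip.pause(.1); print(manip.read_tool_pos(),b-.10*y)
    im,d,P=cloud("wrist"); cv2.imwrite("pics/e1.png",im[:,:,::-1]); np.save("P_e1.npy",P)
    for r in models.regions_of("wrist","ball")[:2]: print(r['conf'],fit_ball(P,r['region']))
print(manip.read_clock())
```

```text
[ 0.745  0.852 -0.341  2.362  3.331  0.649 -1.163] 6.003165597309102e-11
[ 0.258  0.578 -0.216  2.351  1.924  0.702 -1.126] 3.3306690738754696e-15
0.0 tip [ 0.476 -0.107  0.212] xmax 0.514 ymin -0.199
0.125 tip [ 0.441 -0.143  0.205] xmax 0.483 ymin -0.226
0.25 tip [ 0.417 -0.179  0.203] xmax 0.462 ymin -0.252
0.375 tip [ 0.404 -0.215  0.205] xmax 0.452 ymin -0.274
0.5 tip [ 0.403 -0.245  0.21 ] xmax 0.452 ymin -0.290
0.625 tip [ 0.414 -0.268  0.216] xmax 0.461 ymin -0.298
0.75 tip [ 0.432 -0.282  0.222] xmax 0.480 ymin -0.327
0.875 tip [ 0.457 -0.283  0.227] xmax 0.504 ymin -0.344
1.0 tip [ 0.484 -0.27   0.23 ] xmax 0.528 ymin -0.346
0.0 tip [ 0.484 -0.27   0.23 ] xmax 0.528 ymin -0.346
0.125 tip [ 0.501 -0.278  0.218] xmax 0.542 ymin -0.361
0.25 tip [ 0.514 -0.283  0.204] xmax 0.552 ymin -0.372
0.375 tip [ 0.525 -0.283  0.189] xmax 0.559 ymin -0.379
0.5 tip [ 0.532 -0.28   0.175] xmax 0.562 ymin -0.381
0.625 tip [ 0.536 -0.274  0.16 ] xmax 0.561 ymin -0.379
0.75 tip [ 0.537 -0.265  0.147] xmax 0.557 ymin -0.373
0.875 tip [ 0.534 -0.254  0.135] xmax 0.548 ymin -0.364
1.0 tip [ 0.528 -0.241  0.125] xmax 0.537 ymin -0.351
True
[ 0.553 -0.241  0.097] [ 0.552 -0.241  0.097]
0.76 (array([ 0.616, -0.241,  0.018]), 1912)
16.975
```

View pics/e1.png

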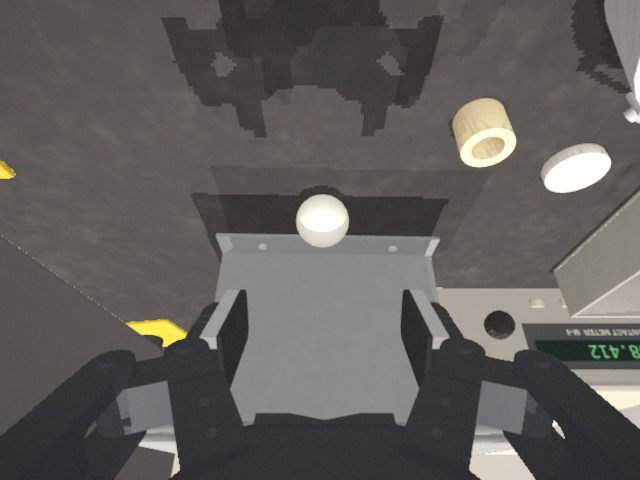

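The ball sits centred between the open fingers, px (322,220). I'll go in along the tool axis under a force guard.

Run:
```python
from h import *
np.set_printoptions(precision=4,suppress=True)
b=np.array([.616,-.241,.02]); q=tool(90,40,0);y=R.from_quat(q).as_matrix()[:,1]
print(manip.move_l(b-.02*y,v=.15))
print(np.array(manip.read_joint_pos()))
print(manip.move_l(b+.0492*y,v=.06,until_force=4),manip.read_tool_pos()-(b+.0492*y),manip.read_force())
im,d,P=cloud("wrist"); cv2.imwrite("pics/e2.png",im[:,:,::-1])
k=P[200:480,200:440].reshape(-1,3);k=k[(np.linalg.norm(k-b,axis=1)<.03)&(k[:,2]>.006)]
print(least_squares(lambda s:np.linalg.norm(k-s,axis=1)-.02,b,loss='soft_l1',f_scale=.001).x,len(k),manip.read_clock())
```

```text
False
[ 0.6712  0.99   -0.3143  2.2424  3.2962  0.6771 -1.1449]
False [-0.0002 -0.0001  0.0002] [ 0.6237 -0.0076  1.1979]
[ 0.616  -0.2412  0.0183] 8754 19.0083
```

View pics/e2.png

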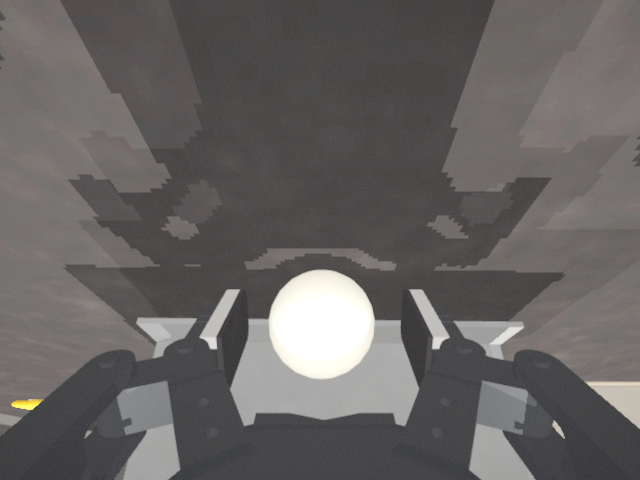

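Run:
```python
from h import *
np.set_printoptions(precision=4,suppress=True)
b=np.array([.616,-.241,.02]); q=tool(90,40,0);y=R.from_quat(q).as_matrix()[:,1]
eoat.gripper_to(0.03); print('w',manip.read_width(),manip.read_force())
manip.move_l(b-.02*y,v=.08); print('w',manip.read_width())
manip.move_l(b-.11*y,v=.15); print('w',manip.read_width(),manip.read_force())
im,d,P=cloud("wrist"); cv2.imwrite("pics/e3.png",im[:,:,::-1]); print(manip.read_clock(),np.array(manip.read_joint_pos()))
```

```text
w 0.03740856804504953 [-1.2386 -0.2354  4.0324]
w 0.03760803585250505
w 0.03750804800518716 [ 0.2832 -0.1932 -2.5598]
21.175 [ 0.7563  0.8345 -0.3459  2.3741  3.3375  0.6429 -1.1663]
```

View pics/e3.png

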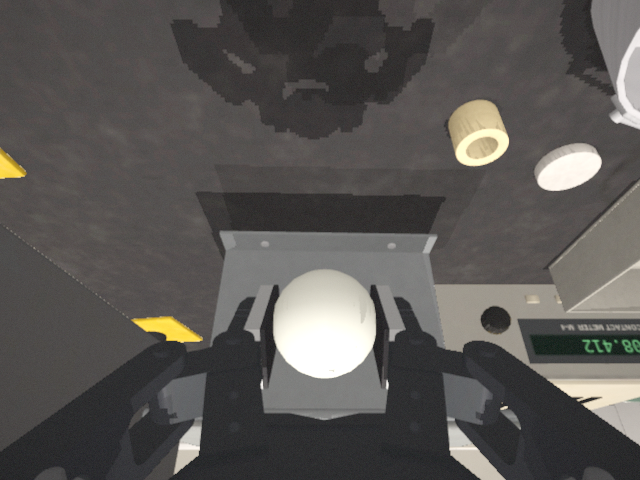

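Run:
```python
from h import *
from fk import *
np.set_printoptions(precision=3,suppress=True)
P=np.load("P_d2.npy")[185:262,318:354].reshape(-1,3); k=P[(P[:,2]>.018)&(P[:,2]<.03)]; print('roller in pail',k.mean(0),np.percentile(k,[2,98],axis=0))
im,d=get_image("wrist")
C=get_calibration("wrist");T=C['tool_from_camera'];f=240/np.tan(np.radians(C['fovy'])/2)
v,u=np.mgrid[:480,:640]; Q=np.stack([(u-C['cx'])/f*d,(v-C['cy'])/f*d,d],-1)@T[:3,:3].T+T[:3,3]
kb=Q[280:360,285:365].reshape(-1,3); kb=kb[abs(kb[:,1]+.055)<.025]
bt=least_squares(lambda s:np.linalg.norm(kb-s,axis=1)-.02,[0,-.049,0],loss='soft_l1',f_scale=.001).x; print('ball in tool',bt)
Q=Q[d>0]
for a in range(-130,-30,8):
    k=Q[(Q[:,1]>a/1000)&(Q[:,1]<=a/1000+.008)&(abs(Q[:,0])<.03)]
    if len(k)>5: print(a,len(k),'z',np.percentile(k[:,2],[.5,99.5]),'x',np.percentile(k[:,0],[.5,99.5]))
q0=np.array(manip.read_joint_pos())
c=np.array([.4514,-.0775,.036])
for az in (0,-10,-25,-45):
    for L in (8,12,16,20):
        q=tool(90+az,L,az); y=R.from_quat(q).as_matrix()[:,1]
        s,e=solve(c+.0492*y,q,q0); print(az,L,s,e)
```

```text
roller in pail [ 0.452 -0.077  0.022] [[ 0.433 -0.093  0.019]
 [ 0.469 -0.061  0.025]]
ball in tool [-0.001 -0.047  0.001]
-130 6365 z [-0.057  0.057] x [-0.022 -0.012]
-122 14833 z [-0.06   0.062] x [-0.019 -0.003]
-114 14030 z [-0.059  0.061] x [-0.019  0.005]
-106 7752 z [-0.056  0.058] x [-0.019  0.01 ]
-98 7781 z [-0.053  0.055] x [-0.015  0.011]
-90 7293 z [-0.051  0.052] x [-0.015  0.01 ]
-82 2002 z [-0.047  0.049] x [-0.015  0.002]
-74 2818 z [-0.025  0.027] x [-0.013  0.009]
-66 6270 z [-0.03   0.032] x [-0.018  0.012]
-58 3073 z [-0.031  0.033] x [-0.021  0.009]
-50 1250 z [-0.031  0.033] x [-0.021  0.008]
-42 301 z [-0.029  0.031] x [-0.02  -0.006]
0 8 [ 0.116  0.904 -0.062  2.325  2.976  0.229 -1.325] 1.1657341758564144e-14
0 12 [ 0.155  0.92  -0.119  2.386  2.935  0.378 -1.278] 7.771561172376096e-15
0 16 [ 0.195  0.946 -0.179  2.447  2.915  0.535 -1.25 ] 2.220446049250313e-15
0 20 [ 0.228  0.983 -0.231  2.508  2.914  0.701 -1.237] 1.5265566588595902e-15
-10 8 [ 0.097  0.904 -0.061  2.327  2.867  0.237 -1.411] 4.399766319853004e-15
-10 12 [ 0.13   0.92  -0.126  2.39   2.815  0.393 -1.365] 2.6367796834847468e-15
-10 16 [ 0.161  0.947 -0.193  2.452  2.788  0.558 -1.346] 3.747002708109903e-15
-10 20 [ 0.184  0.986 -0.249  2.514  2.781  0.733 -1.348] 4.440892098500626e-15
-25 8 [ 0.067  0.904 -0.056  2.323  2.706  0.234 -1.541] 1.0130785099704553e-14
-25 12 [ 0.09   0.919 -0.13   2.382  2.635  0.394 -1.495] 6.661338147750939e-15
-25 16 [ 0.11   0.945 -0.206  2.44   2.596  0.563 -1.486] 6.800116025829084e-15
-25 20 [ 0.117  0.982 -0.266  2.498  2.582  0.735 -1.508] 1.6653345369377348e-15
-45 8 [ 0.019  0.904 -0.029  2.303  2.502  0.203 -1.718] 4.944222094639109e-14
-45 12 [ 0.03   0.915 -0.109  2.349  2.395  0.356 -1.655] 1.887379141862766e-14
-45 16 [ 0.043  0.936 -0.198  2.394  2.329  0.517 -1.638] 6.38378239159465e-15
-45 20 [ 0.038  0.966 -0.263  2.437  2.301  0.671 -1.668] 4.440892098500626e-15
```

Run:
```python
from h import *
from fk import *
np.set_printoptions(precision=3,suppress=True)
q0=np.array(manip.read_joint_pos())
c=np.array([.4514-.005,-.0775+.005,0]); q=tool(45,10,-45); y=R.from_quat(q).as_matrix()[:,1]
g=lambda Z:c+[0,0,Z]+.047*y
sd,e=solve(g(.034),q,[.03,.91,-.08,2.33,2.44,.28,-1.7]); su,e2=solve(g(.115),q,sd); print(sd,e,su,e2)
for t in np.linspace(0,1,7):
    a=fk(q0+(su-q0)*t); print('tip',a[2]['tip'],'ball',a[0]-.047*a[1][:,1])
manip.goto_joints(list(su)); print('w',manip.read_width(),manip.read_tool_pos()-g(.115))
im,d,P=cloud("wrist"); cv2.imwrite("pics/f1.png",im[:,:,::-1])
k=P.reshape(-1,3); k=k[(np.hypot(k[:,0]-.4514,k[:,1]+.0775)<.056)&(k[:,2]>.044)&(k[:,2]<.056)]
s=least_squares(lambda s:np.hypot(k[:,0]-s[0],k[:,1]-s[1])-s[2],[.4516,-.078,.044],loss='soft_l1',f_scale=.001); print(s.x,len(k))
print(manip.read_clock())
```

```text
[ 0.018  0.909 -0.079  2.343  2.444  0.297 -1.696] 1.394107052021809e-11 [-0.111  0.722  0.131  2.325  2.099  0.045 -1.33 ] 2.3090418466154006e-11
tip [ 0.522 -0.241  0.132] ball [ 0.516 -0.241  0.14 ]
tip [ 0.506 -0.231  0.108] ball [ 0.501 -0.23   0.117]
tip [ 0.489 -0.216  0.095] ball [ 0.485 -0.214  0.104]
tip [ 0.473 -0.193  0.091] ball [ 0.47  -0.191  0.1  ]
tip [ 0.46  -0.162  0.092] ball [ 0.458 -0.16   0.102]
tip [ 0.451 -0.122  0.098] ball [ 0.449 -0.12   0.107]
tip [ 0.448 -0.074  0.105] ball [ 0.446 -0.073  0.115]
w 0.03724111394554804 [-0.    -0.001 -0.   ]
[ 0.449 -0.077  0.043] 2912
22.4083
```

View pics/f1.png

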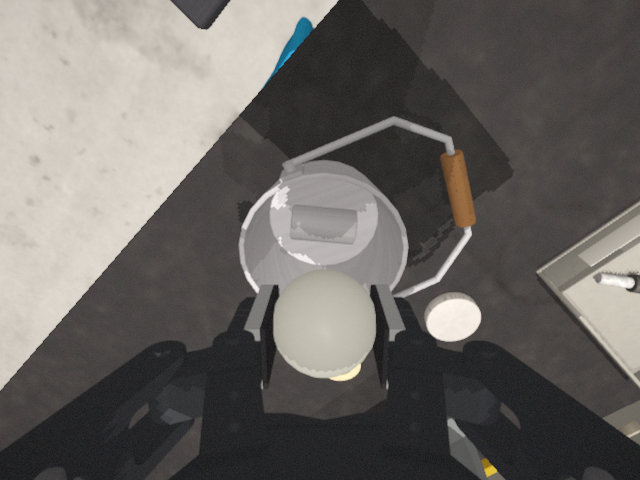

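The ball is above the pail at px (325,322), and the roller is still lying on the pail floor at (322,222). Lowering under a force guard.

Run:
```python
from h import *
np.set_printoptions(precision=3,suppress=True)
c=np.array([.4508-.005,-.0772+.005,0]); q=tool(45,10,-45); y=R.from_quat(q).as_matrix()[:,1]
g=lambda Z:c+[0,0,Z]+.047*y
manip.move_l(g(.065),v=.12)
r=manip.move_l(g(.036),v=.04,until_force=2.5); z=manip.read_tool_pos()[2]-(.047*y)[2]; print(r,'ballz',z,manip.read_force())
eoat.gripper_to(.046); print(manip.read_width(),manip.read_force())
manip.move_l(g(.13),v=.12)
im,d,P=cloud("wrist"); cv2.imwrite("pics/f2.png",im[:,:,::-1]);np.save("P_f2.npy",P); print(manip.read_clock(),np.array(manip.read_joint_pos()))
```

```text
True ballz 0.04318887759230905 [-1.364 -0.717  9.201]
0.045649484521223894 [-0.485  0.576  0.359]Traceback (most recent call last):
  File "<stdin>", line 8, in <module>
station.PlanningError: the arm cannot follow that straight line within its joint ranges
```

Run:
```python
from h import *
from fk import *
np.set_printoptions(precision=3,suppress=True)
c=np.array([.4508-.005,-.0772+.005,0]); q=tool(45,10,-45); y=R.from_quat(q).as_matrix()[:,1]
g=lambda Z:c+[0,0,Z]+.047*y
manip.move_l(g(.105),v=.12)
q0=np.array(manip.read_joint_pos()); print(q0)
pc=np.array([.4508,-.0772]); a=64.7; u=np.array([np.cos(np.radians(a)),np.sin(np.radians(a))])
for L in (0,4,6):
    qb=tool(a,L,a+90); y=R.from_quat(qb).as_matrix()[:,1]; seed=[0,.9,-.1,2.1,.6,.2,.3]
    for nm,G in (("low",[*(pc+.081*u),.0234]),("pre",[*(pc+.081*u),.10]),("lev",[*(pc+.084*u),.045]),("45",[*(pc+.06*u),.104]),("up",[*pc,.129]),("lift",[*pc,.25]),("panhi",[.462,.333,.25]),("pan",[.462,.333,.177])):
        s,e=solve(np.array(G)+.052*y,qb,seed); seed=s; print(L,nm,s,round(e,4))
im,d,P=cloud("wrist"); cv2.imwrite("pics/f2.png",im[:,:,::-1]);np.save("P_f2.npy",P); print(manip.read_clock())
```

```text
[-0.068  0.741  0.058  2.33   2.075  0.1   -1.313]
0 low [-0.029  0.932 -0.095  2.117  0.68   0.122  0.367] 0.0
0 pre [ 0.072  0.783 -0.258  2.098  0.588  0.33   0.454] 0.0
0 lev [-0.01   0.888 -0.135  2.112  0.626  0.18   0.416] 0.0
0 45 [ 0.104  0.769 -0.246  2.121  0.578  0.315  0.499] 0.0
0 up [ 0.25   0.711 -0.29   2.163  0.587  0.343  0.598] 0.0
0 lift [ 0.384  0.504 -0.474  2.042  0.361  0.676  0.805] 0.0
0 panhi [-0.459  0.635 -0.415  1.729  0.326  0.846  0.108] 0.0
0 pan [-0.492  0.731 -0.364  1.801  0.387  0.681  0.054] 0.0
4 low [ 0.08   0.944 -0.239  2.053  0.635  0.271  0.439] 0.0
4 pre [ 0.159  0.808 -0.368  2.036  0.541  0.451  0.517] 0.0
4 lev [ 0.094  0.905 -0.271  2.048  0.594  0.32   0.472] 0.0
4 45 [ 0.193  0.794 -0.361  2.058  0.538  0.441  0.553] 0.0
4 up [ 0.331  0.738 -0.397  2.099  0.539  0.469  0.653] 0.0
4 lift [ 0.439  0.542 -0.546  1.984  0.344  0.776  0.823] 0.0
4 panhi [-0.384  0.662 -0.494  1.695  0.297  0.891  0.147] 0.0
4 pan [-0.414  0.755 -0.446  1.766  0.356  0.731  0.103] 0.0
6 low [ 0.122  0.955 -0.293  2.022  0.602  0.335  0.483] 0.0
6 pre [ 0.19   0.822 -0.406  2.006  0.511  0.505  0.554] 0.0
6 lev [ 0.133  0.916 -0.321  2.017  0.565  0.382  0.51 ] 0.0
6 45 [ 0.226  0.808 -0.402  2.028  0.511  0.497  0.587] 0.0
6 up [ 0.36   0.752 -0.433  2.068  0.511  0.526  0.686] 0.0
6 lift [ 0.456  0.561 -0.567  1.955  0.33   0.823  0.837] 0.0
6 panhi [-0.356  0.675 -0.519  1.678  0.276  0.912  0.173] 0.0
6 pan [-0.383  0.767 -0.474  1.748  0.333  0.754  0.134] 0.0
24.5
```

View pics/f2.png

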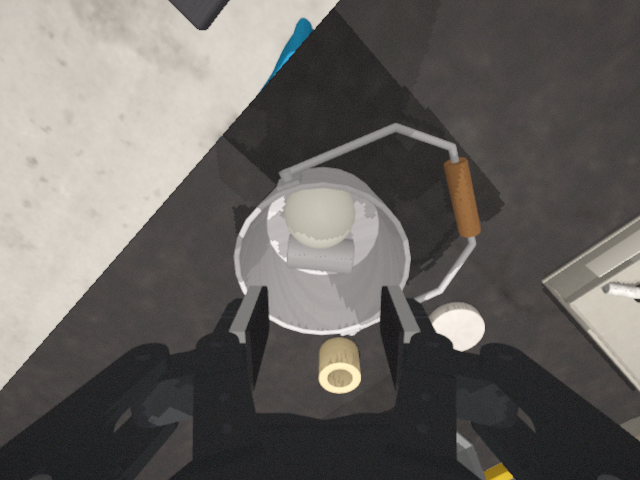

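Ball and roller lie side by side in the pail, ball at px (320,213) and roller at (320,253). Next I measure the sleeve and move above it.

Run:
```python
from h import *
from fk import *
np.set_printoptions(precision=4,suppress=True)
P=np.load("P_f2.npy")
k=P.reshape(-1,3); k=k[(np.hypot(k[:,0]-.4508,k[:,1]+.0772)<.056)&(k[:,2]>.045)&(k[:,2]<.056)]
s=least_squares(lambda s:np.hypot(k[:,0]-s[0],k[:,1]-s[1])-s[2],[.4508,-.0772,.044],loss='soft_l1',f_scale=.001).x; print('pail',s)
im=cv2.imread("pics/f2.png"); hsv=cv2.cvtColor(im,cv2.COLOR_BGR2HSV); m=(hsv[...,1]>110)&(hsv[...,0]<25); m[:, :420]=0; m[270:]=0;m[:120]=0
v,uu=np.nonzero(m); print(m.sum(),v.min(),v.max(),uu.min(),uu.max())
q=P[m];q=q[~np.isnan(q[:,0])]; q=q[(q[:,2]>.015)&(q[:,2]<.04)]
mu=q.mean(0); ax=np.linalg.svd(q-mu)[2][0]; t=(q-mu)@ax; mid=mu+ax*(np.percentile(t,1)+np.percentile(t,99))/2
print('sleeve',mid,np.ptp(np.percentile(t,[1,99])),np.degrees(np.arctan2(ax[1],ax[0])),np.percentile(q[:,2],[50,95]))
w=mid[:2]-s[:2]; print('az',np.degrees(np.arctan2(w[1],w[0])),np.hypot(*w))
q0=np.array(manip.read_joint_pos())
pc=np.array([.4508,-.0772]); a=64.7; u=np.array([np.cos(np.radians(a)),np.sin(np.radians(a))])
qb=tool(a); s2,e=solve(np.array([*(pc+.081*u),.11-.043]),qb,[.07,.78,-.25,2.1,.58,.33,.45])
for t in np.linspace(0,1,9):
    g=fk(q0+(s2-q0)*t); print('tip',g[2]['tip'],'down',g[1][2,1],'cam',g[2]['cam'])
```

```text
pail [ 0.4497 -0.077   0.0438]
1790 157 236 444 480
sleeve [ 0.4843 -0.0044  0.0289] 0.04345421841438542 -25.2696036013105 [0.0294 0.0309]
az 64.51029724925588 0.08049104552042567
tip [ 0.4468 -0.0733  0.0947] down -0.9849070058697573 cam [ 0.3784 -0.0048  0.2178]
tip [ 0.4649 -0.0731  0.0956] down -0.9805886834464387 cam [ 0.3914 -0.0059  0.2164]
tip [ 0.4784 -0.0727  0.0966] down -0.977843948041744 cam [ 0.4018 -0.0066  0.216 ]
tip [ 0.4875 -0.0708  0.0974] down -0.977616800386863 cam [ 0.4094 -0.0063  0.2168]
tip [ 0.4924 -0.0664  0.0979] down -0.9802372467619597 cam [ 0.4145 -0.0044  0.2188]
tip [ 0.4938 -0.0582  0.0983] down -0.9853122972934765 cam [ 0.4174 -0.0003  0.2221]
tip [ 0.4924 -0.0455  0.099 ] down -0.9916789676693771 cam [0.4186 0.0063 0.227 ]
tip [ 0.4892 -0.0275  0.1006] down -0.9974278012414071 cam [0.4187 0.0156 0.2336]
tip [ 0.4854 -0.004   0.104 ] down -1.0 cam [0.4185 0.0277 0.242 ]
```

Run:
```python
from h import *
from fk import *
np.set_printoptions(precision=4,suppress=True)
pc=np.array([.4505,-.0772]); a=64.6; u=np.array([np.cos(np.radians(a)),np.sin(np.radians(a))])
qb=tool(a); s2,e=solve(np.array([*(pc+.081*u),.11-.043]),qb,[.07,.78,-.25,2.1,.58,.33,.45])
manip.goto_joints(list(s2)); eoat.gripper_to(.025); print(manip.read_tool_pos())
im,d,P=cloud("wrist"); cv2.imwrite("pics/g1.png",im[:,:,::-1]); np.save("P_g1.npy",P)
hsv=cv2.cvtColor(im[:,:,::-1].copy(),cv2.COLOR_BGR2HSV); m=(hsv[...,1]>110)&(hsv[...,0]<25)
q=P[m];q=q[~np.isnan(q[:,0])]; q=q[(q[:,2]>.015)&(q[:,2]<.04)&(np.hypot(q[:,0]-.485,q[:,1]+.004)<.035)]
mu=q.mean(0); ax=np.linalg.svd(q-mu)[2][0]; ax*=np.sign(ax[0]); t=(q-mu)@ax; mid=mu+ax*(np.percentile(t,1)+np.percentile(t,99))/2
n=np.array([-ax[1],ax[0]])/np.hypot(*ax[:2])
r=least_squares(lambda p:np.hypot((q[:,:2]-mid[:2])@n-p[0],q[:,2]-p[1])-.006,[0,.0234],loss='soft_l1',f_scale=.001)
print('sleeve',mid,'cyl',mid[:2]+n*r.x[0],r.x[1],'az',np.degrees(np.arctan2(ax[1],ax[0])),len(q))
k=P.reshape(-1,3); k=k[(np.hypot(k[:,0]-.4508,k[:,1]+.0772)<.056)&(k[:,2]>.045)&(k[:,2]<.056)]
if len(k)>50: print('pail',least_squares(lambda s:np.hypot(k[:,0]-s[0],k[:,1]-s[1])-.0445,[.4508,-.0772],loss='soft_l1',f_scale=.001).x,len(k))
print(manip.read_clock())
```

```text
[ 0.4852 -0.0041  0.067 ]
sleeve [ 0.4846 -0.0035  0.0292] cyl [ 0.4846 -0.0034] 0.02438044994716387 az -24.931669245681892 1339
pail [ 0.45   -0.0765] 4612
26.4583
```

View pics/g1.png

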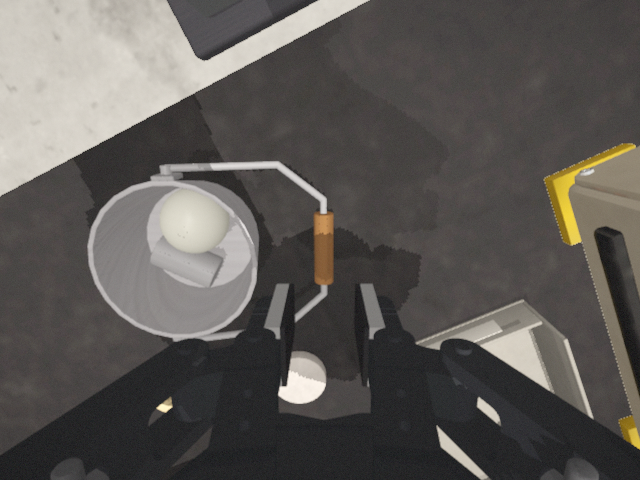

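The sleeve at px (324,248) is centred between the fingers. Descending and pinching.

Run:
```python
from h import *
np.set_printoptions(precision=4,suppress=True)
g=np.array([.4846,-.0035])
manip.move_l([*g,.025],v=.12)
r=manip.move_l([*g,-.020],v=.05,until_force=4); print(r,manip.read_tool_pos(),manip.read_force())
if not r:
    eoat.gripper_to(0.0); print('w',manip.read_width(),manip.read_force(),manip.read_tool_pos())
im,d,P=cloud("wrist"); cv2.imwrite("pics/g2.png",im[:,:,::-1]); print(manip.read_clock(),np.array(manip.read_joint_pos()))
```

```text
False [ 0.4848 -0.0035 -0.0198] [-0.1338 -0.2966 -0.6425]
w 0.009808740914039363 [-0.1    -0.1853  0.2833] [ 0.4846 -0.0038 -0.0198]
28.3417 [-0.0227  0.9136 -0.1059  2.1194  0.6503  0.1394  0.394 ]
```

View pics/g2.png

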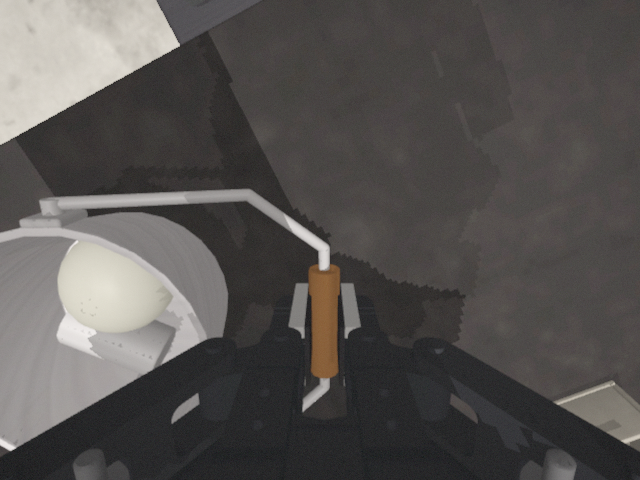

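Run:
```python
from h import *
np.set_printoptions(precision=3,suppress=True)
T0=np.array([.4846,-.0038,-.0198]); a=np.radians(64.6); u=np.array([np.cos(a),np.sin(a),0])
pos=lambda th:T0+u*.084*(np.cos(th)-np.cos(.26))+np.array([0,0,.084*(np.sin(th)+np.sin(.26))])
for th in np.linspace(-.26,np.pi/2,9)[1:]:
    try: manip.move_l(pos(th),v=.08)
    except manip.PlanningError as e: print('PE',th,e); break
    F=np.array(manip.read_force()); print(round(th,2),F,manip.read_width())
    if np.linalg.norm(F)>15: break
im,d,P=cloud("wrist"); cv2.imwrite("pics/h1.png",im[:,:,::-1]); 
im,d,P=cloud("side"); cv2.imwrite("pics/h2.png",cv2.resize(im[140:300,260:460],None,fx=4,fy=3.7)[:,:,::-1]); print(manip.read_clock())
```

```text
-0.03 [ 0.174 -1.176 -0.521] 0.009578562193497618
0.2 [-0.363 -1.451 -0.127] 0.009991203783432087
0.43 [-1.514 -1.514 -1.195] 0.009499271180396706
0.66 [-0.04  -1.36  -0.847] 0.009806173803078163
0.88 [-1.047 -0.689 -2.018] 0.009690318006278342
1.11 [-0.85  -0.894 -2.131] 0.009648831382758424
1.34 [-0.039 -0.196 -2.901] 0.009298513979602524
1.57 [ 0.978 -0.243 -3.606] 0.009758233825773312
31.575
```

View pics/h1.png

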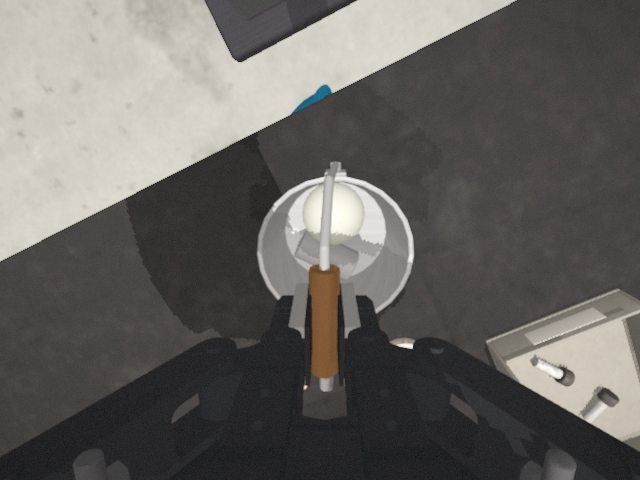

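View pics/h2.png

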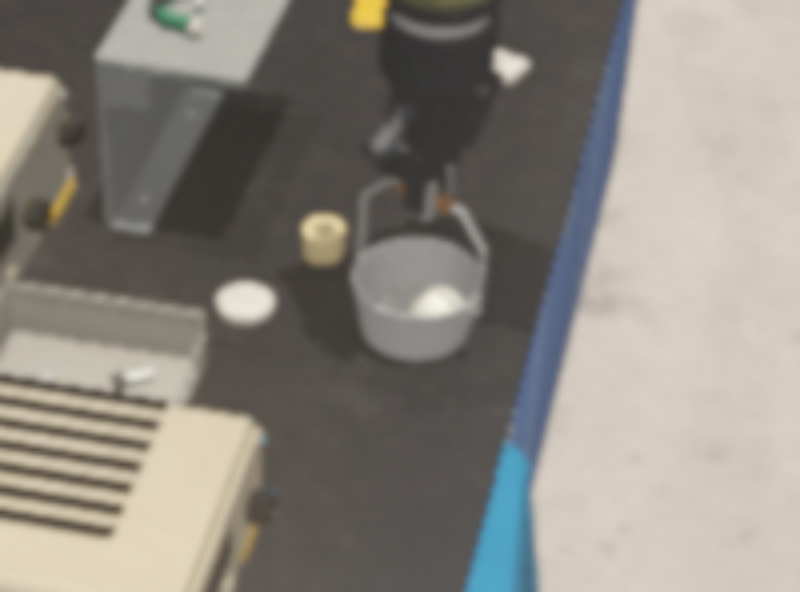

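The bail stands upright at px (325,240) and the pail is undisturbed with both items inside. Lifting gently and checking.

Run:
```python
from h import *
from fk import *
np.set_printoptions(precision=3,suppress=True)
p=np.array(manip.read_tool_pos()); print(p)
manip.move_l(p+[0,0,.015],v=.04); manip.pause(.2); print('F',manip.read_force(),manip.read_width())
manip.move_l(p+[0,0,.095],v=.1); manip.pause(.1); print('F',manip.read_force(),manip.read_width())
im,d,P=cloud("side"); cv2.imwrite("pics/i1.png",cv2.resize(im[120:300,260:460],None,fx=4,fy=3.3)[:,:,::-1]); 
im,d,P=cloud("wrist"); cv2.imwrite("pics/i2.png",im[:,:,::-1]); print(manip.read_clock(),np.array(manip.read_joint_pos()))
```

```text
[ 0.45  -0.077  0.086]
F [ 0.499  0.877 -3.751] 0.009507314401590614
F [-0.135 -0.533 -4.111] 0.009522212742382017
33.45 [ 0.4    0.538 -0.505  2.065  0.428  0.641  0.733]
```

View pics/i1.png

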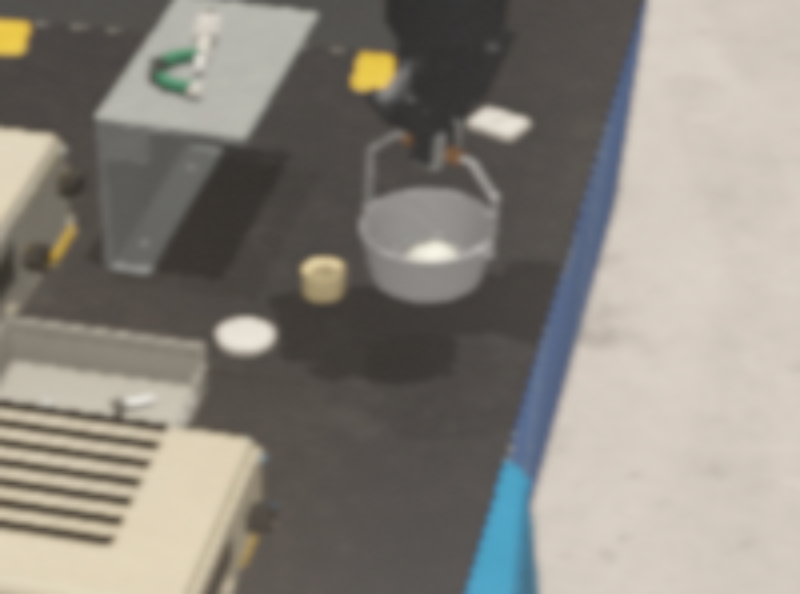

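View pics/i2.png

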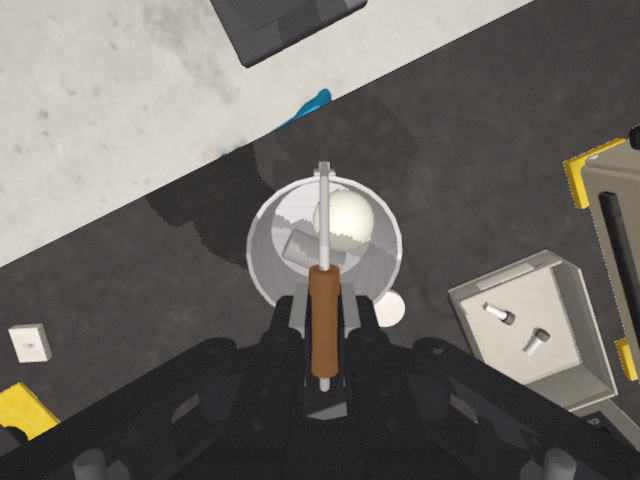

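Hanging level, pail at px (325,245) and 4.1 N on the wrist, which matches pail plus contents. Carrying it along the front of the bench.

Run:
```python
from h import *
np.set_printoptions(precision=4,suppress=True)
manip.move_l([.445,.20,.181],v=.15); print('w',manip.read_width(),manip.read_tool_pos())
im,d,P=cloud("wrist"); cv2.imwrite("pics/j1.png",im[:,:,::-1]); np.save("P_j1.npy",P); print(manip.read_clock())
for r in models.regions_of("wrist","pan")[:1]:
    q=P[r['region']]; np.save("m_pan.npy",r['region']); print(r['conf'],np.nanpercentile(q,[2,98],axis=0))
```

```text
w 0.009644300269232476 [0.4451 0.1989 0.1809]
35.4917
0.83 [[0.3784 0.2575 0.0273]
 [0.5087 0.4035 0.0479]]
```

View pics/j1.png

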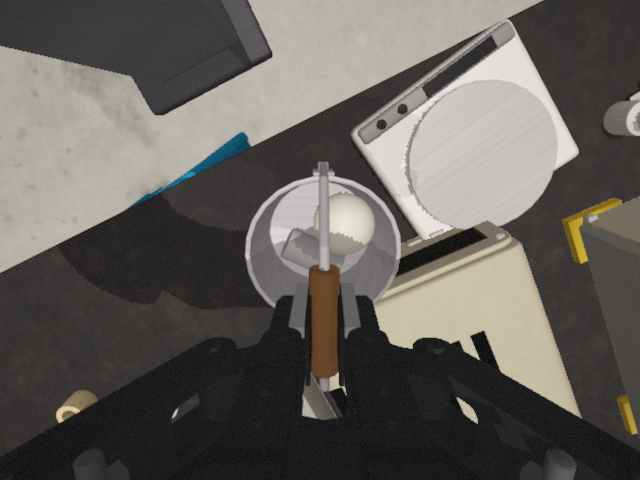

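Run:
```python
import numpy as np, cv2
from scipy.optimize import least_squares
P=np.load("P_j1.npy"); m=np.load("m_pan.npy"); print(np.nanpercentile(P[m][:,2],[5,25,50,75]))
z=P[...,2]; mm=(m&(z>.0425)&(z<.053)).astype(np.uint8); mm=cv2.morphologyEx(mm,cv2.MORPH_OPEN,np.ones((5,5)))
cs,_=cv2.findContours(mm,cv2.RETR_EXTERNAL,cv2.CHAIN_APPROX_NONE); c=max(cs,key=cv2.contourArea)[:,0]
q=P[c[:,1],c[:,0]]; q=q[~np.isnan(q[:,0])]
r=least_squares(lambda s:np.hypot(q[:,0]-s[0],q[:,1]-s[1])-.0595,[.461,.332],loss='soft_l1',f_scale=.0015); print(r.x,len(q),np.median(abs(r.fun)),np.median(P[mm>0][:,2]))
(pc,rad)=cv2.minEnclosingCircle(q[:,:2].astype(np.float32)); print(pc,rad)
k=P.reshape(-1,3);k=k[(k[:,2]>.09)&(k[:,2]<.14)&(k[:,1]>.22)&(k[:,1]<.45)&(k[:,0]>.49)]; print('box',len(k),np.percentile(k,[.5,99.5],axis=0).round(3) if len(k) else '')
# pail rim
k=P.reshape(-1,3); k=k[(np.hypot(k[:,0]-.445,k[:,1]-.2)<.06)&(k[:,2]>.138)&(k[:,2]<.152)]
r=least_squares(lambda s:np.hypot(k[:,0]-s[0],k[:,1]-s[1])-.0445,[.445,.2],loss='soft_l1',f_scale=.001); print('pail',r.x,len(k),np.median(k[:,2]))
A=np.c_[k[:,:2],np.ones(len(k))]; print('tilt',np.linalg.lstsq(A,k[:,2],rcond=None)[0])
```

```text
[0.03071295 0.0331682  0.04579138 0.04668797]
[0.45948193 0.33430366] 448 0.00038924601266203743 0.046547630999930395
(0.45983731746673584, 0.3347600996494293) 0.06023243069648743
box 16468 [[0.509 0.221 0.091]
 [0.672 0.325 0.101]]
pail [0.44528517 0.19912528] 3316 0.14573162830490077
tilt [-0.05205563 -0.02920042  0.17385876]
```

Run:
```python
import numpy as np
P=np.load("P_j1.npy").reshape(-1,3)
c=np.array([.460,.3337])
k=P[(P[:,2]>.065)&(P[:,2]<.14)&(P[:,1]>.22)&(P[:,1]<.5)&(P[:,0]>.48)&(np.hypot(P[:,0]-.445,P[:,1]-.2)>.062)]
d=np.hypot(*(k[:,:2]-c).T); i=np.argsort(d)[:2000:200]; print(k[i].round(3),d[i].round(3))
for a in np.arange(.22,.36,.02):
    j=k[(k[:,1]>a)&(k[:,1]<a+.02)]
    if len(j): print(a.round(2),len(j),np.percentile(j[:,0],[.2,1,5]).round(3),np.percentile(j[:,2],[1,50,99]).round(3))
S=np.load("P_scene.npy").reshape(-1,3)
for a in np.arange(.22,.36,.02):
    j=S[(S[:,2]>.065)&(S[:,2]<.14)&(S[:,1]>a)&(S[:,1]<a+.02)&(S[:,0]>.48)&(S[:,0]<.6)]
    if len(j): print('scene',a.round(2),len(j),np.percentile(j[:,0],[1,5]).round(3),np.percentile(j[:,2],[1,99]).round(3))
```

```text
[[0.507 0.317 0.088]
 [0.509 0.312 0.078]
 [0.509 0.306 0.086]
 [0.516 0.319 0.095]
 [0.516 0.312 0.097]
 [0.508 0.294 0.075]
 [0.52  0.31  0.099]
 [0.513 0.295 0.095]
 [0.515 0.294 0.096]
 [0.528 0.317 0.099]] [0.05  0.054 0.056 0.058 0.06  0.062 0.064 0.066 0.068 0.07 ]
0.22 1983 [0.508 0.508 0.509] [0.074 0.099 0.101]
0.24 2586 [0.507 0.508 0.508] [0.067 0.099 0.101]
0.26 3423 [0.507 0.508 0.508] [0.068 0.099 0.101]
0.28 4338 [0.507 0.508 0.508] [0.068 0.099 0.1  ]
0.3 5036 [0.507 0.508 0.509] [0.069 0.099 0.1  ]
0.32 891 [0.51  0.51  0.516] [0.075 0.095 0.098]
scene 0.22 164 [0.507 0.508] [0.068 0.103]
scene 0.24 168 [0.507 0.508] [0.066 0.103]
scene 0.26 150 [0.507 0.508] [0.068 0.103]
scene 0.28 151 [0.507 0.507] [0.067 0.102]
scene 0.3 131 [0.507 0.509] [0.071 0.102]
scene 0.32 2 [0.541 0.542] [0.095 0.095]
```

The instrument box's front corner is about 50 mm from the pan centre, in the bail's hinge direction. So I'll turn the pail about 60° on the way, come in along the front and then lower it.

Run:
```python
from h import *
from fk import *
np.set_printoptions(precision=4,suppress=True)
q=tool(4.6)
manip.move_l([.438,.335,.185],v=.065,ori=q); print('w',manip.read_width(),manip.read_tool_pos(),np.array(manip.read_joint_pos()))
manip.move_l([.4575,.3352,.185],v=.04); manip.pause(.4)
im,d,P=cloud("wrist"); cv2.imwrite("pics/k1.png",im[:,:,::-1]); np.save("P_k1.npy",P)
k=P.reshape(-1,3); k=k[(np.hypot(k[:,0]-.4575,k[:,1]-.3352)<.06)&(k[:,2]>.140)&(k[:,2]<.158)]
r=least_squares(lambda s:np.hypot(k[:,0]-s[0],k[:,1]-s[1])-.0445,[.4575,.3352],loss='soft_l1',f_scale=.001); print('pail',r.x,len(k),np.median(k[:,2]))
A=np.c_[k[:,:2],np.ones(len(k))]; print('tilt',np.linalg.lstsq(A,k[:,2],rcond=None)[0])
print(manip.read_force(),manip.read_clock())
im,d,P=cloud("side"); cv2.imwrite("pics/k2.png",cv2.resize(im[200:400,230:430],None,fx=3,fy=3)[:,:,::-1])
```

```text
w 0.009308493950828115 [0.4381 0.3346 0.185 ] [-0.6539  0.6067 -0.1345  1.8064  0.1143  0.7363 -0.7695]
pail [0.4536 0.3344] 3982 0.14819837496679694
tilt [-0.0863  0.0351  0.1751]
[ 0.1984  0.2118 -4.9761] 38.8667
```

View pics/k1.png

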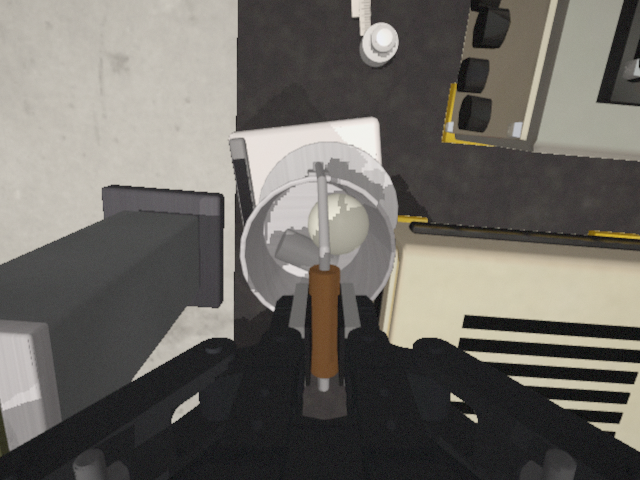

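View pics/k2.png

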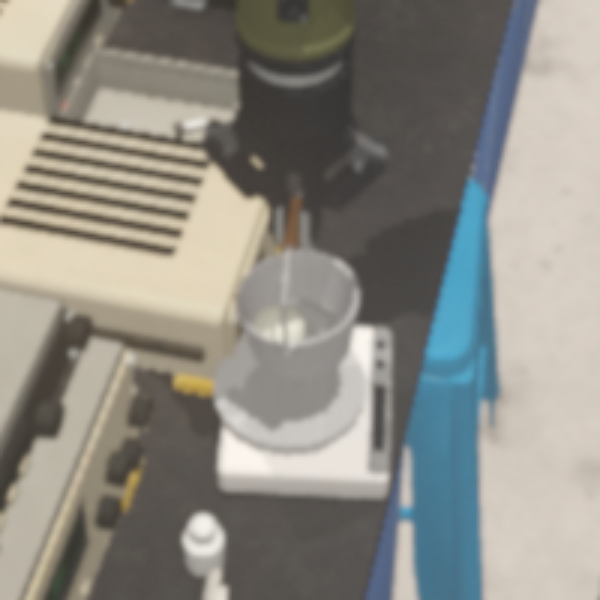

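Run:
```python
from h import *
np.set_printoptions(precision=4,suppress=True)
c=[.4575,.3352]
manip.move_l([*c,.146],v=.06); manip.pause(.15); print(manip.read_force())
r=manip.move_l([*c,.130],v=.02,until_force=4.5); print(r,manip.read_tool_pos(),manip.read_force())
im,d,P=cloud("wrist"); cv2.imwrite("pics/l1.png",im[:,:,::-1]); np.save("P_l1.npy",P)
k=P.reshape(-1,3); k=k[(np.hypot(k[:,0]-.4575,k[:,1]-.3352)<.06)&(k[:,2]>.09)&(k[:,2]<.106)]
r=least_squares(lambda s:np.hypot(k[:,0]-s[0],k[:,1]-s[1])-.0445,[.4575,.3352],loss='soft_l1',f_scale=.001); print('pail',r.x,len(k),np.median(k[:,2]))
k=k[abs(np.hypot(*(k[:,:2]-r.x).T)-.0445)<.002]
A=np.c_[k[:,:2],np.ones(len(k))]; print('tilt',np.linalg.lstsq(A,k[:,2],rcond=None)[0])
print(manip.read_clock())
```

```text
[ 0.2898 -0.1903 -4.1215]
True [0.4577 0.3352 0.1314] [1.1789 0.2101 4.2436]
pail [0.4534 0.3347] 3198 0.09771441719889243
tilt [0.0041 0.0127 0.0919]
40.6167
```

View pics/l1.png

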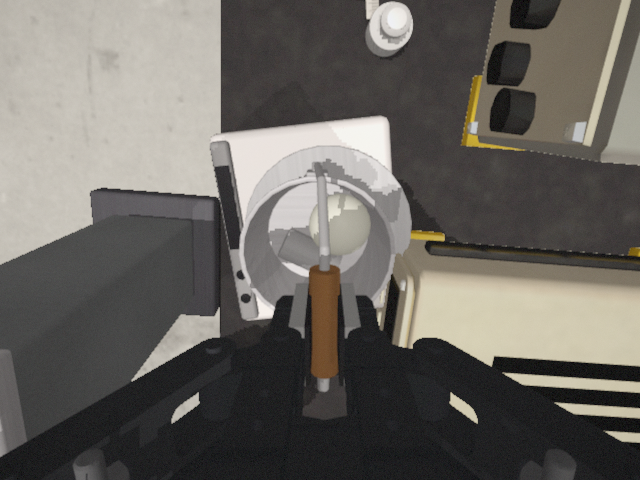

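The pail stands flat at (0.453, 0.335), about 6 mm toward -x from the pan's centre. I'll pick it up a few mm and set it 4.5 mm further in.

Run:
```python
from h import *
np.set_printoptions(precision=4,suppress=True)
x=.4622; y=.3345
manip.move_l([.4575,.3352,.143],v=.03)
manip.move_l([x,y,.143],v=.02); manip.pause(.3); print(manip.read_force())
r=manip.move_l([x,y,.130],v=.02,until_force=4.2); print(r,manip.read_tool_pos(),manip.read_force())
im,d,P=cloud("wrist"); cv2.imwrite("pics/l2.png",im[:,:,::-1]); np.save("P_l2.npy",P)
k=P.reshape(-1,3); k=k[(np.hypot(k[:,0]-.4575,k[:,1]-.3352)<.06)&(k[:,2]>.09)&(k[:,2]<.106)]
r=least_squares(lambda s:np.hypot(k[:,0]-s[0],k[:,1]-s[1])-.0445,[.4575,.3352],loss='soft_l1',f_scale=.001); print('pail',r.x,len(k),np.median(k[:,2]))
k=k[abs(np.hypot(*(k[:,:2]-r.x).T)-.0445)<.002]
A=np.c_[k[:,:2],np.ones(len(k))]; print('tilt',np.linalg.lstsq(A,k[:,2],rcond=None)[0])
print(manip.read_clock())
```

```text
[ 0.0991  0.4168 -4.4787]
True [0.4624 0.3343 0.1314] [ 1.229  -0.9248  4.5606]
pail [0.4603 0.3341] 3222 0.09770994631841566
tilt [0.0025 0.01   0.0936]
42.5083
```

View pics/l2.png

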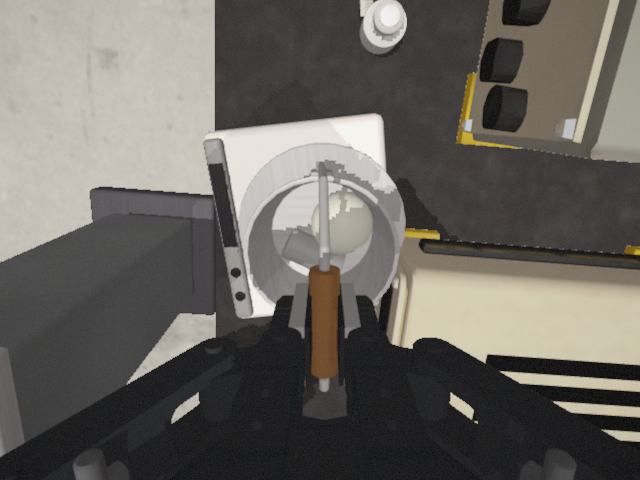

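The pail is now centred on the pan, rim centre (0.460, 0.334), and level. I'll ease off the pressing force, release and rise.

Run:
```python
from h import *
np.set_printoptions(precision=4,suppress=True)
p=np.array([.4622,.3345,.1325]); manip.move_l(p,v=.02); print(manip.read_force())
eoat.gripper_to(.035); print(manip.read_width(),manip.read_force())
manip.move_l(p+[0,0,.03],v=.05); manip.move_l(p+[0,0,.13],v=.15); manip.pause(.3)
im,d,P=cloud("wrist"); cv2.imwrite("pics/m1.png",im[:,:,::-1]); np.save("P_m1.npy",P)
k=P.reshape(-1,3); k=k[(np.hypot(k[:,0]-.46,k[:,1]-.334)<.06)&(k[:,2]>.09)&(k[:,2]<.106)]
r=least_squares(lambda s:np.hypot(k[:,0]-s[0],k[:,1]-s[1])-.0445,[.46,.334],loss='soft_l1',f_scale=.001); print('pail',r.x,len(k),np.median(k[:,2]))
im,d,P=cloud("side"); cv2.imwrite("pics/m2.png",im[:,:,::-1])
im,d,P=cloud("scene"); cv2.imwrite("pics/m3.png",im[:,:,::-1])
print(manip.read_force(),manip.read_clock())
```

```text
[ 0.1619 -0.0848 -4.4529]
0.0352588372830471 [-0.7509 -0.0466 -0.9693]
pail [0.4592 0.334 ] 1681 0.09737642506625402
[ 0.0102  0.8971 -0.5712] 45.1833
```

View pics/m1.png

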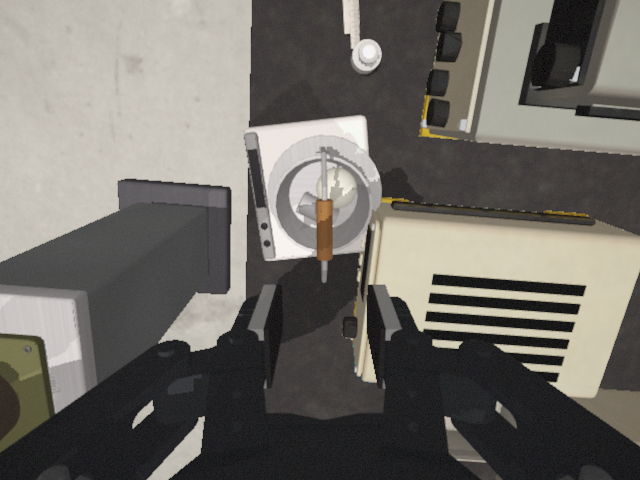

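View pics/m2.png

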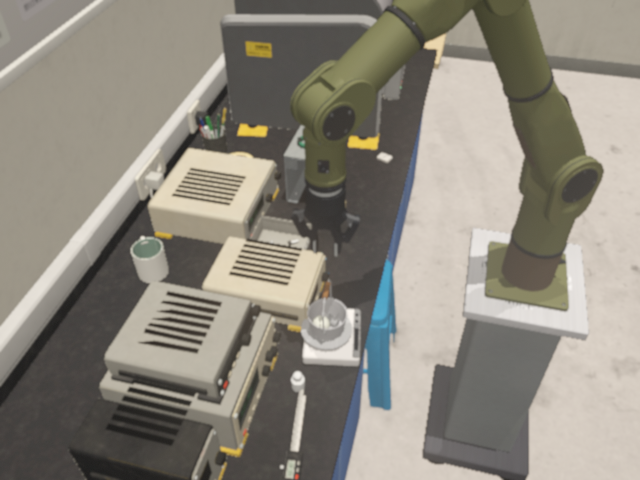

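View pics/m3.png

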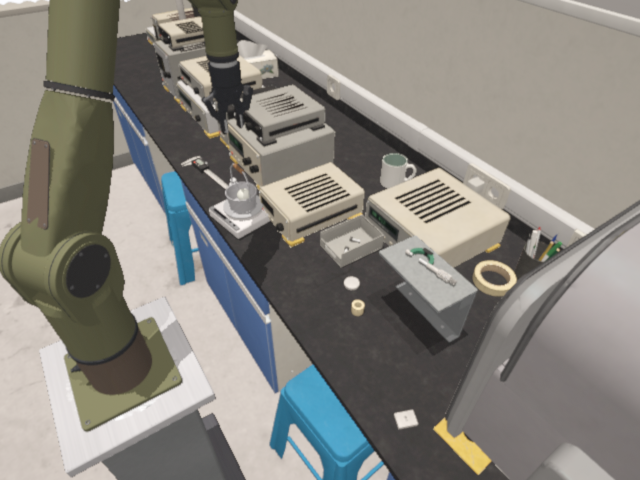

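The pail stands centred on the pan, px (325,190), with the bail upright, the ball and roller inside, and the gripper clear. The bush (357,308), disc (351,283), gauge block (404,419) and weight are where they were. Handing in.

Run:
```python
from h import *
print(manip.read_clock()); print(ticket.sign_off())
```

```text
45.1833
the job is handed in; nothing more can be done
None
```

The job is done and handed in at 45.2 s of the 72 s. I lowered the roller into the pail, then took the ball from under the riser and put it in. I swung the bail upright, carried the pail by its sleeve along the front of the bench, set it on the pan and let go.

**Last checks:**
- The pail is level, with its rim centre at about (0.459, 0.334). The pan centre by wrist camera is about (0.4595, 0.334).
- The bail is upright, both items are inside and the gripper is well clear.
- The bush, disc, gauge block and weight look unmoved in the pictures; I did not re-measure them.

**What disagreed or needed mending:**
- **Fingertips:** they sit about 37 mm short of the reported TCP. I saw this in the depth pictures, confirmed it by touching the bench, and corrected for it.
- **Ball:** it touched the roller while being lowered, at about 9 N, so I let it go there with its underside about 20 mm above the pail floor.
- **Pail in the air:** it hung up to about 5° off level because the ball lay to one side.
- **Set-down:** the first one was about 6 mm off centre, so I lifted the pail a few mm and set it down again. I was pressing with about 4.5 N before easing off. At the moment of release the gripper was carrying the pail's weight again (−4.5 N), so it may have settled by a fraction of a millimetre to about a millimetre.
- **Instrument box:** it measured about 0.10 m high and about 50 mm from the pan centre, where the task gave 0.13 m and 60 mm. I turned the pail about 60° so the bail's hinge would clear it.

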